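# Turn the serving tiles glaze up

## Task

The washed serving tiles all have to be set out on the wooden board blue glaze up, but some lie upside down: lay all the upside-down tiles together in the metal turnover tray, swing it right over by its black handle so that they slide and tumble onto the cork bed, and swing the empty tray back down flat. Then put every tile, the ones already right way up too, side by side, flat and wholly on the board. The tiles are brittle, so hold them with a light grip (about 20 N, never over 35 N a finger) and do not press on them; leave the other things on the table alone.

Things in the scene. Friction and masses are not known exactly. Their poses are not given: they have to be found in the camera images.
- tile_a_mid (a point): serving tile, 84 x 56 x 14 mm plate (about 150 g, brittle), blue glaze on one face, plain terracotta on the other; may be absent. Point: its centre; x along its 84 mm length, y along its 56 mm width, z out of the blue glazed face (so z points down while it lies upside down)
- tile_b_mid (a point): serving tile, 84 x 56 x 14 mm plate (about 150 g, brittle), blue glaze on one face, plain terracotta on the other; may be absent. Point: its centre; x along its 84 mm length, y along its 56 mm width, z out of the blue glazed face (so z points down while it lies upside down)
- tile_c_mid (a point): serving tile, 84 x 56 x 14 mm plate (about 150 g, brittle), blue glaze on one face, plain terracotta on the other; may be absent. Point: its centre; x along its 84 mm length, y along its 56 mm width, z out of the blue glazed face (so z points down while it lies upside down)
- tile_d_mid (a point): serving tile, 84 x 56 x 14 mm plate (about 150 g, brittle), blue glaze on one face, plain terracotta on the other; may be absent. Point: its centre; x along its 84 mm length, y along its 56 mm width, z out of the blue glazed face (so z points down while it lies upside down)
- tray (a joint): hinge angle of the turnover tray (rad): 0 = lying flat in front of the bed; grows as its handle is lifted and swung up and over towards the bed, stop at 1.92 (20 degrees past upright). Moves freely, falls back if let go before upright, stays over past it; a tile standing in it topples out onto the bed from about 1.75 on
- tray_mid (a point): aluminium tray, hinged along its inner edge; the point is the middle of its floor, moves with it. Tray frame: x from handle to hinge, y along the hinge, z out of the floor. Inside 104 mm (x) by 220 mm (y), room for two tiles side by side with their length along x; rim 10 mm high, ledge 16 mm high on the hinge side
- tray_handle (a point): middle of the tray's black round bar handle, 10 mm thick, 100 mm free length along y, 157 mm from the hinge line and in the plane of the tray floor, 42 mm clear of the rim; 26 mm above the table when the tray is flat
- hinge_mid (a point): middle of the hinge line, fixed, 26 mm above the table; x points from the tray across to the bed, y along the hinge
- bed_mid (a point): middle of the cork-lined bed on the other side of the hinge, on its surface 18 mm above the table, fixed; same axes as the hinge point. 122 mm (x) by 218 mm (y), open at the sides, a 10 mm high stop along its far end
- board_mid (a point): wooden serving board, 210 mm (x) by 220 mm (y), fixed; the point is the middle of its top face, 30 mm above the table, z up, axes along the board's sides
- yoghurt_pot: white yoghurt pot, 72 mm wide, 71 mm tall, bystander; origin under its centre
- small_tin: small food tin, 57 mm wide, 72 mm tall, bystander; origin under its centre
- salt_shaker: salt shaker, 44 mm wide, 90 mm tall, bystander; origin under its centre
- tile_a: the same tile's body (origin also at its centre); used for its speed and for the force on it
- tile_b: the same tile's body (origin also at its centre); used for its speed and for the force on it
- tile_c: the same tile's body (origin also at its centre); used for its speed and for the force on it
- tile_d: the same tile's body (origin also at its centre); used for its speed and for the force on it
Things that resemble listed ones, but are neither listed nor needed, are in the scene too. What is shaped like the tile_d but yellow is not meant.

How it is judged:
By the outcome, as a careful person would: the job done as asked, in the order asked, and still so for the second after the job is handed in, with the robot touching nothing.
Of tile_a, tile_b, tile_c, tile_d only 3 to 4 are there at a start; the rules pass over those that are not, and their reading is None.
At some moment in a run one of tile_a, tile_b, tile_c, tile_d may be knocked a few centimetres aside while the robot is not near it.
Once in a run the grip may slacken for a moment while it holds something.
It also fails if it takes over 210 s, if anything falls off the work surface, if the arm or the gripper's body presses on something with over 40 N, if the wrist force passes 120 N, or if a joint passes its speed limit or range.

## Robot

A 6-joint arm with a two-finger parallel gripper is mounted at the origin on a cart in front of the work surface, level with it; the furniture and walls round the work are solid. World frame = base frame: x ahead of the robot, y to its left, z up, the work surface at z = 0. Lengths are in m, angles in rad, forces in N, time in s.
With the tool pointing down it reaches from about 0.3 to 0.875 m from the base axis. Payload 6.4 kg.
Tool frame: the origin (TCP) lies midway between the tips of the shut fingers; the grasp point (between the pads) lies 19 mm behind it; z points along the fingers, y is the line along which they close (so a half turn about z gives the same grasp; the last joint's range is limited). The gripper opens to 85 mm and grips with 20 to 120 N. Pads are 22 mm wide; open, the fingers measure 114 mm over their backs; the gripper's body (76 mm by 85 mm) begins 54 mm behind the grasp point. The pads swing forward as they close: fully open they stand 13 mm farther back than shut.
Start: joints at [-1.368, 0.181, 1.607, -0, 1.354, -0.206], TCP at [0.229, -0.528, 0.205] pointing down, gripper open.
Joint ranges: [-2.99, 2.99], [-0.89, 2.07], [0.3, 2.58], [-1.14, 4.28], [0, 2.63], [-3.12, 3.12]. Speed limits (rad/s): [2.57, 2.57, 3.01, 3.14, 3.14, 3.14].

## Interface

Orientations are given as a unit quaternion [w, x, y, z].
In Python, from bench import ctrl gives the robot as it stands. The module is installed in compiled form; this text tells all that it offers.
- The arm moves only by the tool move_arm, never from a script. Its argument "plan" is one flat list of numbers, 6 for each row, row after row: the shift along the world's x, y, z in units of 50 mm (1.0 is 50 mm), then the turn, a rotation vector about the world's x, y, z in rad. A call has 1 to 10 rows; each row is the pose to reach, as a shift and turn from the pose commanded when the call began; what a row does not reach only later rows make up. A row lasts 1/8 s, in which the tool goes at most 62.5 mm and 10.7 degrees, less where a joint would pass 70% of its speed; a pose out of reach is approached as far as the arm can. A call with a gripper value outside its range is refused whole. "grip" is the finger opening in mm, from 0 to 85.4, set as the call begins (left out, the last holds). The fingers move at their own pace and stop on an object; the grip force is fixed at half the most. Time passes only in rows, so rows that repeat a pose let the fingers close. It gives the time, the measured TCP pose, the force, the opening and the grip force at its end, in the units of the state.
- ctrl.get_obs(): the state, without advancing time (a new reading comes with each control period).
- ctrl.camera(name): name is "scene" or "top"; returns a dict with "pixels" (480x640x3 uint8, red, green, blue), "fx", "fy", "cx", "cy" (pixels), "origin" and "attitude" of the camera in the world. Camera axes: x right, y down, z forward; pixel columns grow to the right and rows downward; lengths in m; the calibration is good to about 2 mm. A picture is of the moment at which its call begins. There is no depth.
- ctrl.hand_in(): hands the job in; it is judged then, once.
The state is a dict: "time_s": time; "q": joint angles; "dq": joint speeds; "joint_efforts": joint torques, N m; "eef_pos": TCP position; "eef_rot": TCP orientation; "wrist_force": force on the tool from outside, world axes, zero at the start; "torque": the same for the moment, N m; "opening": opening from 0.0 (shut) to 1.0 (fully open); "grasp_force": force on a finger pad.
Only numpy, scipy, OpenCV 4.12 (cv2) and the standard library are available. Lean on these libraries where they do the work, as an engineer would, in place of code of your own. Each camera call takes 0.05 s, during which the arm holds its last target. There are 200 camera calls.

## Working session

There is one attempt and no reset: what is moved stays moved. The work goes in short steps, Python scripts to look and compute and a tool call to move; the robot and the scene stay as the last step left them, time stands still between calls to the robot, and variables do not carry over. Pictures are saved under pics/ and viewed, at most 14 in all, crops included, and the job is handed in when it is done.

Besides the shell and the picture viewer there is one more tool, called after ">>>" by a JSON object that holds its "api" and its "payload", one argument or row to a line. move_arm: Moves the arm, as the interface text tells. Its arguments: {"type":"object","properties":{"plan":{"type":"array"},"grip":{"type":"number"}},"required":["plan"]}

```bash
mkdir -p pics; cat > h.py <<'E'
import numpy as np, cv2
from bench import ctrl
from scipy.spatial.transform import Rotation as R
def cam(n, f=None):
    c=ctrl.camera(n)
    if f: cv2.imwrite('pics/'+f+'.png', c['pixels'][:,:,::-1])
    return c
def att(c):
    a=np.array(c['attitude'],float)
    return a if a.shape==(3,3) else R.from_quat(a[[1,2,3,0]]).as_matrix()
def ray(c,u,v,z):
    d=att(c)@np.array([(u-c['cx'])/c['fx'],(v-c['cy'])/c['fy'],1.])
    o=np.array(c['origin']); return o+d*(z-o[2])/d[2]
E
python3 - <<'E'
from h import *
for n in ('top','scene'):
    c=cam(n,n+'0'); print(n,c['fx'],c['fy'],c['cx'],c['cy'],c['origin'],c['attitude'])
o=ctrl.get_obs(); print(o)
E
```

```text
top 568.8859630645456 568.8859630645456 318.0405586165848 242.00382250876353 [0.43987242 0.06884655 1.39450707] [ 0.03082324 -0.70145725  0.71169588 -0.02228526]
scene 603.1470254902911 603.1470254902911 317.077234042981 248.6830076423484 [-0.11168865  0.92054091  1.09818053] [ 0.12478567 -0.29344624  0.87676801 -0.35999403]
{'time_s': 0.1, 'q': array([-1.36830653e+00,  1.81458415e-01,  1.60791823e+00,  2.14777718e-05,
        1.35378234e+00, -2.06323044e-01]), 'dq': array([ 1.22952955e-03, -1.62785431e-03, -1.97653429e-03,  1.31721692e-04,
        6.92993854e-04,  9.20834530e-05]), 'joint_efforts': array([ 3.61221964e-04, -4.45877516e+01, -3.52236629e+01, -4.51146443e-04,
        4.13938717e-03,  4.77944212e-06]), 'eef_pos': array([ 0.228475  , -0.52707649,  0.20377402]), 'eef_rot': array([-7.83142038e-04,  9.79181816e-01,  2.02983637e-01,  1.19861999e-05]), 'wrist_force': array([ 0.44164643, -0.30139024, -0.08404054]), 'torque': array([-0.02450405,  0.022004  , -0.00295043]), 'grasp_force': 0.0, 'opening': 1.003116449214162}
```

View pics/top0.png

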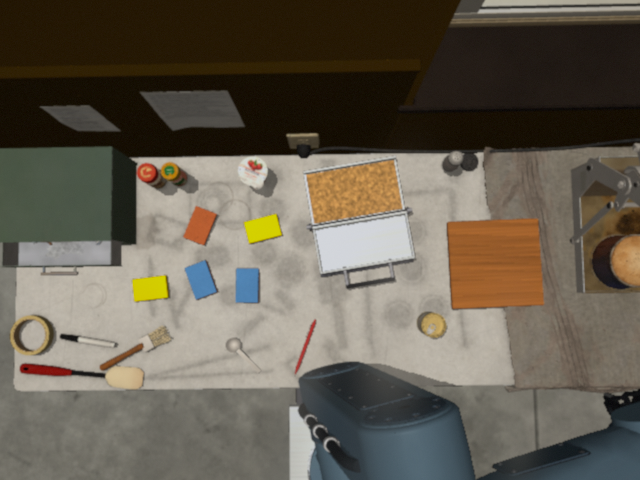

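View pics/scene0.png

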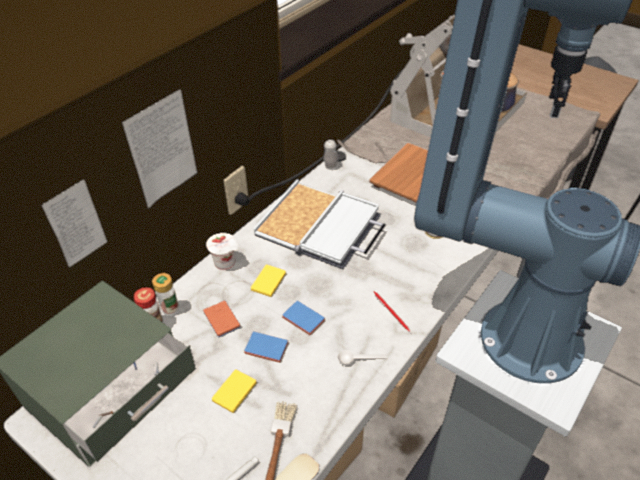

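The top view shows one terracotta-up tile at (200,226) and two blue ones at (201,279) and (247,285). The yellow plates at (263,229) and (150,288) are decoys. The tray is at (364,243) with its handle at (370,275), the cork is at (354,192) and the board at (495,263). The yoghurt pot is at (254,172).

```bash
cat >> h.py <<'E'
def rects(c,kind,z,amin=150):
    h=cv2.cvtColor(c['pixels'],cv2.COLOR_RGB2HSV).astype(int); H,S,V=h[...,0],h[...,1],h[...,2]
    m={'blue':(H>100)&(H<120)&(S>130)&(V>90),'terra':((H<11)|(H>176))&(S>140)&(V>110),'cork':(H>11)&(H<22)&(S>100)&(V>140),
       'board':(H>6)&(H<15)&(S>130)&(V>90),'yellow':(H>24)&(H<35)&(S>150)&(V>120)}[kind].astype(np.uint8)
    m=cv2.morphologyEx(m,cv2.MORPH_OPEN,np.ones((3,3)))
    out=[]
    for k in cv2.findContours(m,cv2.RETR_EXTERNAL,cv2.CHAIN_APPROX_NONE)[0]:
        if cv2.contourArea(k)<amin: continue
        uv=k[:,0,:].astype(float)
        P=np.array([ray(c,u,v,z)[:2] for u,v in uv],np.float32)*1000
        (cx,cy),(w,l),a=cv2.minAreaRect(P)
        if w<l: w,l,a=l,w,a+90
        out.append((kind,uv.mean(0).round(0),'xy',round(cx,1),round(cy,1),'size',round(w,1),round(l,1),'long-axis deg',round((a+90)%180-90,1)))
    return out
def state():
    o=ctrl.get_obs(); Rm=R.from_quat(o['eef_rot'][[1,2,3,0]]).as_matrix()
    print('t',round(o['time_s'],2),'p',o['eef_pos'].round(4),'yaxis',Rm[:,1].round(3),'z',Rm[:,2].round(3),'F',o['wrist_force'].round(1),'op',round(o['opening']*85.4,1),'g',round(o['grasp_force'],1),'q',o['q'].round(2))
E
python3 - <<'E'
from h import *
c=cam('top')
for k,z in (('blue',.014),('terra',.014),('yellow',.014),('cork',.018),('board',.03)):
    for r in rects(c,k,z): print(*r)
for n,uv in dict(h1=(346,285),h2=(394,279),rim_hl=(313,228),rim_hr=(411,211),rim_nl=(323,275),rim_nr=(413,261),post1=(309,227),post2=(410,211)).items(): print(n,ray(c,*uv,.026).round(3))
print('pot',ray(c,254,172,.071),'shaker',ray(c,462,160,.05),'tin',ray(c,432,323,.072))
p=c['pixels'][140:300,290:560]; cv2.imwrite('pics/crop1.png',cv2.resize(p[:,:,::-1],None,fx=2.9,fy=2.9,interpolation=cv2.INTER_CUBIC))
state()
E
```

```text
blue [247. 285.] xy 440.9 258.5 size 75.3 48.7 long-axis deg -0.3
blue [200. 280.] xy 456.7 371.8 size 77.4 49.5 long-axis deg 20.2
terra [ 48. 370.] xy 244.0 737.1 size 103.4 19.2 long-axis deg 85.6
terra [200. 225.] xy 589.0 373.5 size 81.3 54.2 long-axis deg -22.2
yellow [150. 288.] xy 437.9 494.9 size 82.7 54.5 long-axis deg -83.7
yellow [262. 228.] xy 579.3 220.0 size 82.5 54.8 long-axis deg -76.8
cork [434. 325.] xy 342.9 -189.1 size 55.1 50.2 long-axis deg 60.2
cork [629. 260.] xy 489.2 -655.1 size 113.5 62.1 long-axis deg -3.2
cork [499. 262.] xy 487.4 -341.4 size 217.4 207.9 long-axis deg -88.4
cork [354. 191.] xy 667.2 -4.3 size 215.7 122.1 long-axis deg -81.2
board [121. 357.] xy 275.9 557.6 size 109.8 12.0 long-axis deg -61.7
board [495. 263.] xy 486.2 -337.3 size 218.7 207.0 long-axis deg -88.4
board [200. 225.] xy 587.3 369.7 size 80.8 54.4 long-axis deg -21.8
h1 [0.439 0.019 0.026]
h2 [ 0.451 -0.096  0.026]
rim_hl [0.577 0.096 0.026]
rim_hr [ 0.615 -0.141  0.026]
rim_nl [0.463 0.074 0.026]
rim_nr [ 0.494 -0.143  0.026]
post1 [0.58  0.106 0.026]
post2 [ 0.615 -0.139  0.026]
pot [0.70741458 0.23284869 0.071     ] shaker [ 0.73244292 -0.26220708  0.05      ] tin [ 0.34872555 -0.17546639  0.072     ]
t 0.15 p [ 0.2285 -0.5272  0.2039] yaxis [ 0.397 -0.918 -0.001] z [-0.     0.001 -1.   ] F [0.  0.  0.5] op 85.3 g 0.0 q [-1.37  0.18  1.61  0.    1.35 -0.21]
```

View pics/crop1.png

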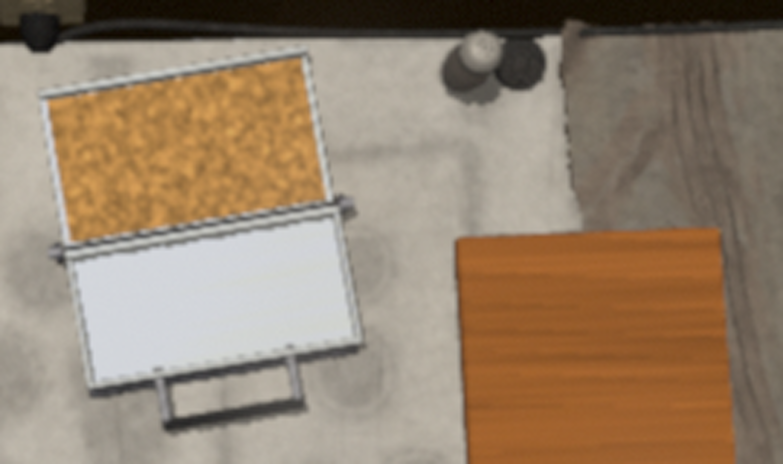

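The crop shows the tray floor centred near (215,301) and the handle bar running from (163,422) to (305,405). The tray yaw is about +8.8° and the board yaw about +1.6°. I'll go above the handle first. That uncovers the table, and I can test the grip force on the bar before touching any tile.

>>> {"api": "move_arm", "payload": {
  "plan": [4.33,9.77,0,0,0,1.316,4.33,9.77,0,0,0,1.316,4.33,9.77,0,0,0,1.316,4.33,9.77,0,0,0,1.316,4.33,9.77,0,0,0,1.316,4.33,9.77,0,0,0,1.316,4.33,9.77,0,0,0,1.316,4.33,9.77,0,0,0,1.316,4.33,9.77,0,0,0,1.316,4.33,9.77,0,0,0,1.316],
  "grip": 40
}}

```text
time_s: 1.4
eef_pos: [0.4453, -0.037, 0.2044]
eef_rot: [-0.0, 0.649, 0.761, 0.0]
wrist_force: [-0.4, -0.3, -0.1]
opening: 0.465
grasp_force: 0.0
```

```bash
python3 - <<'E'
from h import *
state()
c=cam('top','top1'); 
for k in ('blue','terra'):
    for r in rects(c,k,.014): print(*r)
cam('scene','scene1')
E
```

```text
t 1.4 p [ 0.4453 -0.037   0.2044] yaxis [ 0.987  0.158 -0.   ] z [-0.  0. -1.] F [-0.4 -0.3 -0.1] op 39.7 g 0.0 q [-0.35 -0.12  1.91  0.    1.35 -0.51]
blue [247. 285.] xy 440.9 258.5 size 75.3 48.7 long-axis deg -0.3
blue [200. 280.] xy 456.7 371.7 size 77.4 49.3 long-axis deg 20.2
terra [ 43. 370.] xy 242.9 746.8 size 122.4 21.1 long-axis deg 81.4
terra [200. 225.] xy 589.3 373.5 size 80.8 54.4 long-axis deg -22.4
```

View pics/top1.png

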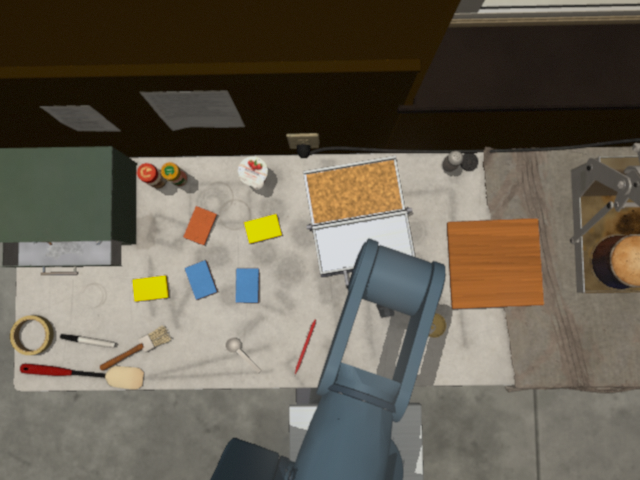

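View pics/scene1.png

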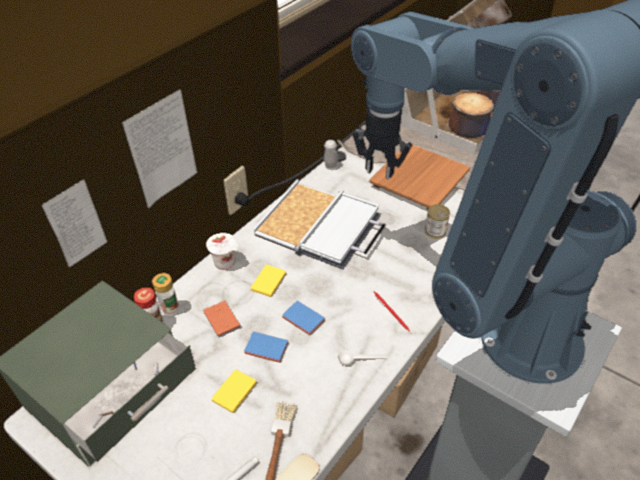

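All the table is visible now, so only three tiles are there: one terracotta-up and two blue. I'll lower around the handle and test the grip.

>>> {"api": "move_arm", "payload": {
  "plan": [0,-0.03,-1,0,0,0,0,-0.03,-2,0,0,0,0,-0.03,-2.8,0,0,0,0,-0.03,-3.4,0,0,0,0,-0.03,-3.7,0,0,0,0,-0.03,-3.88,0,0,0,0,-0.03,-3.88,0,0,0]
}}

```text
time_s: 2.38
eef_pos: [0.4453, -0.0411, 0.0108]
eef_rot: [0.0, 0.651, 0.759, 0.0]
wrist_force: [-0.6, 0.0, -0.3]
opening: 0.47
grasp_force: 0.0
```

>>> {"api": "move_arm", "payload": {
  "plan": [0,0,0,0,0,0,0,0,0,0,0,0,0,0,0,0,0,0,0,0,0,0,0,0],
  "grip": 9.5
}}

```text
time_s: 2.88
eef_pos: [0.4453, -0.0406, 0.0108]
eef_rot: [0.0, 0.651, 0.759, 0.0]
wrist_force: [0.2, 0.8, -0.5]
opening: 0.11
grasp_force: 0.0
```

>>> {"api": "move_arm", "payload": {
  "plan": [0,0,0,0,0,0,0,0,0,0,0,0,0,0,0,0,0,0],
  "grip": 8
}}

```text
time_s: 3.25
eef_pos: [0.445, -0.0406, 0.0106]
eef_rot: [-0.0, 0.651, 0.759, -0.0]
wrist_force: [-0.0, 0.2, -0.2]
opening: 0.091
grasp_force: 0.0
```

```bash
python3 - <<'E'
from h import *
state(); c=cam('scene'); p=c['pixels'][150:290,300:480]; cv2.imwrite('pics/crop2.png',cv2.resize(p[:,:,::-1],None,fx=4,fy=4,interpolation=cv2.INTER_CUBIC))
E
```

```text
t 3.25 p [ 0.445  -0.0406  0.0106] yaxis [ 0.988  0.153 -0.   ] z [-0.  0. -1.] F [-0.   0.2 -0.2] op 7.8 g 0.0 q [-0.36  0.19  2.06 -0.    0.9  -0.51]
```

View pics/crop2.png

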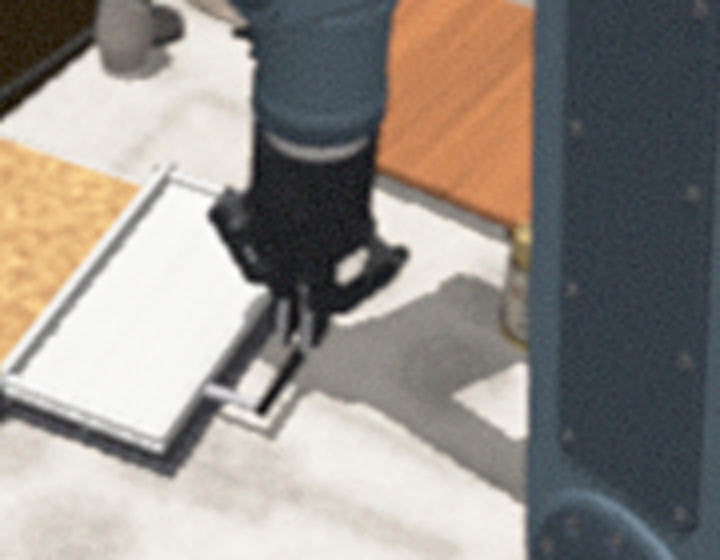

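The fingers straddle the bar at about (290,350) in the crop, but no force shows yet. I'll close further.

>>> {"api": "move_arm", "payload": {
  "plan": [0,0,0,0,0,0,0,0,0,0,0,0],
  "grip": 6
}}

```text
time_s: 3.55
eef_pos: [0.4451, -0.0406, 0.0106]
eef_rot: [-0.0, 0.651, 0.759, -0.0]
wrist_force: [0.6, 0.4, -0.4]
opening: 0.072
grasp_force: 0.0
```

>>> {"api": "move_arm", "payload": {
  "plan": [0,0,0,0,0,0,0,0,0,0,0,0],
  "grip": 4
}}

```text
time_s: 3.8
eef_pos: [0.4451, -0.0406, 0.0106]
eef_rot: [0.0, 0.651, 0.759, 0.0]
wrist_force: [1.3, -0.1, -0.3]
opening: 0.046
grasp_force: 0.0
```

>>> {"api": "move_arm", "payload": {
  "plan": [0,0,0,0,0,0,0,0,0,0,0,0],
  "grip": 2
}}

```text
time_s: 4.05
eef_pos: [0.4451, -0.0406, 0.0106]
eef_rot: [-0.0, 0.651, 0.759, -0.0]
wrist_force: [0.3, 0.1, -0.3]
opening: 0.026
grasp_force: 0.0
```

```bash
cat >> h.py <<'E'
def proj(c,P):
    p=att(c).T@(np.array(P)-np.array(c['origin'])); return (c['fx']*p[0]/p[2]+c['cx'],c['fy']*p[1]/p[2]+c['cy'])
E
python3 - <<'E'
from h import *
c=cam('scene'); s=lambda P: tuple(int(round(a)) for a in ((proj(c,P)[0]-300)*4,(proj(c,P)[1]-150)*4))
print({n:s(P) for n,P in dict(tip=(.445,-.0406,.0106),gp=(.445,-.0406,.03),h1=(.439,.019,.026),h2=(.451,-.096,.026)).items()})
print('bar left end by scene',ray(c,300+262/4,150+410/4,.026), 'mid',ray(c,300+302/4,150+352/4,.026))
p=c['pixels'][200:270,340:420]; cv2.imwrite('pics/crop3.png',cv2.resize(p[:,:,::-1],None,fx=8,fy=8,interpolation=cv2.INTER_CUBIC))
E
```

```text
{'tip': (295, 369), 'gp': (297, 347), 'h1': (252, 409), 'h2': (336, 300)}
bar left end by scene [0.4335295  0.01603858 0.026     ] mid [ 0.44205807 -0.04214336  0.026     ]
```

View pics/crop3.png

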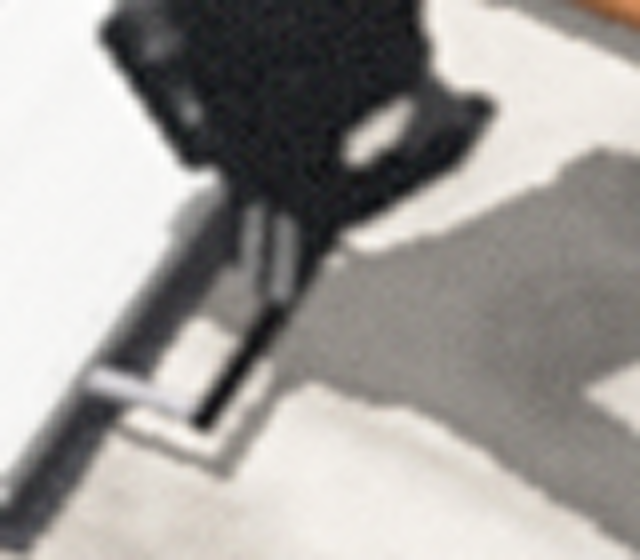

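The bar appears to run straight into the gap between the pads at about (280,300). I'll close fully and read again.

>>> {"api": "move_arm", "payload": {
  "plan": [0,0,0,0,0,0,0,0,0,0,0,0,0,0,0,0,0,0],
  "grip": 0
}}

```text
time_s: 4.47
eef_pos: [0.4451, -0.0406, 0.0106]
eef_rot: [0.0, 0.651, 0.759, 0.0]
wrist_force: [0.3, -0.6, -1.4]
opening: 0.004
grasp_force: 0.0
```

```bash
python3 - <<'E'
from h import *
c=cam('scene'); u0,v0,f=330,180,8
p=cv2.resize(c['pixels'][v0:v0+75,u0:u0+100,::-1],None,fx=f,fy=f,interpolation=cv2.INTER_CUBIC)
q=lambda P:tuple(int(round((a-b+.5)*f)) for a,b in zip(proj(c,P),(u0,v0)))
for z,col in ((.0106,(0,0,255)),(.03,(0,255,0)),(.05,(255,0,0)),(.084,(255,0,255))): cv2.circle(p,q((.445,-.0406,z)),4,col,-1); print(z,q((.445,-.0406,z)))
cv2.line(p,q((.439,.019,.026)),q((.451,-.096,.026)),(0,255,255),1)
cv2.imwrite('pics/crop4.png',p)
A,B=np.array(c['origin']),None
t=cam('top')
def tri(uvt,uvs):
    M=[];b=[]
    for k,(u,v) in ((t,uvt),(c,uvs)):
        d=att(k)@np.array([(u-k['cx'])/k['fx'],(v-k['cy'])/k['fy'],1.]); d/=np.linalg.norm(d); Q=np.eye(3)-np.outer(d,d); M.append(Q); b.append(Q@np.array(k['origin']))
    return np.linalg.lstsq(np.vstack(M),np.hstack(b),rcond=None)[0]
print('bar left end tri',tri((347,284),(365,252.5)),'tray near-left corner', tri((322.5,274),(300+165/4,150+445/4)))
E
```

```text
0.0106 (355, 501)
0.03 (358, 458)
0.05 (362, 412)
0.084 (369, 333)
bar left end tri [0.43871548 0.01505453 0.02219017] tray near-left corner [0.46566482 0.07494378 0.02380821]
```

View pics/crop4.png

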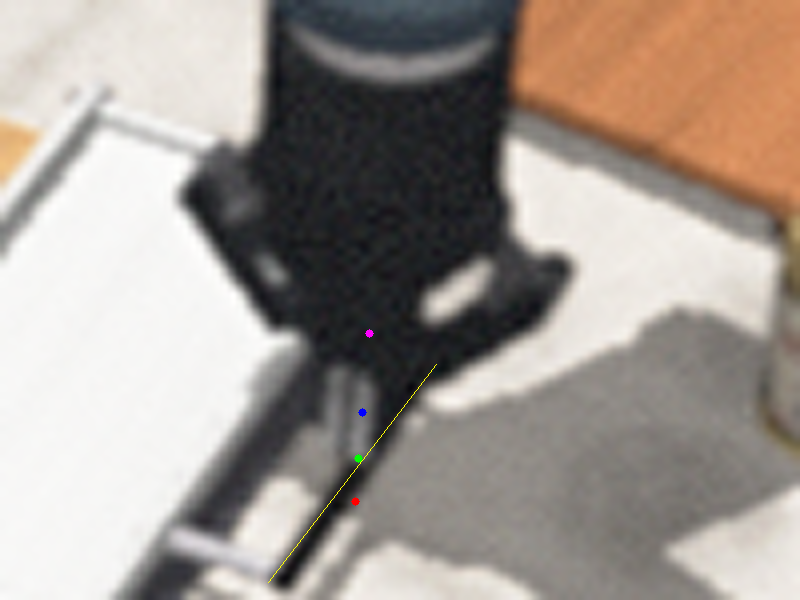

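```bash
python3 - <<'E'
from h import *
c=cam('scene')
for dz in (0,.006,.02): print(dz,[np.round(proj(c,(.4453+s*.02,-.037+s*.003,.2044+dz)),1) for s in (1,0,-1)])
im=cv2.imread('pics/scene1.png'); cv2.imwrite('pics/crop5.png',cv2.resize(im[110:190,335:430],None,fx=8,fy=8,interpolation=cv2.INTER_CUBIC))
E
```

```text
0 [array([369.9, 181.3]), array([377.8, 183.9]), array([385.7, 186.5])]
0.006 [array([370.1, 179.3]), array([378. , 181.8]), array([385.9, 184.4])]
0.02 [array([370.4, 174.5]), array([378.4, 177.1]), array([386.4, 179.7])]
```

View pics/crop5.png

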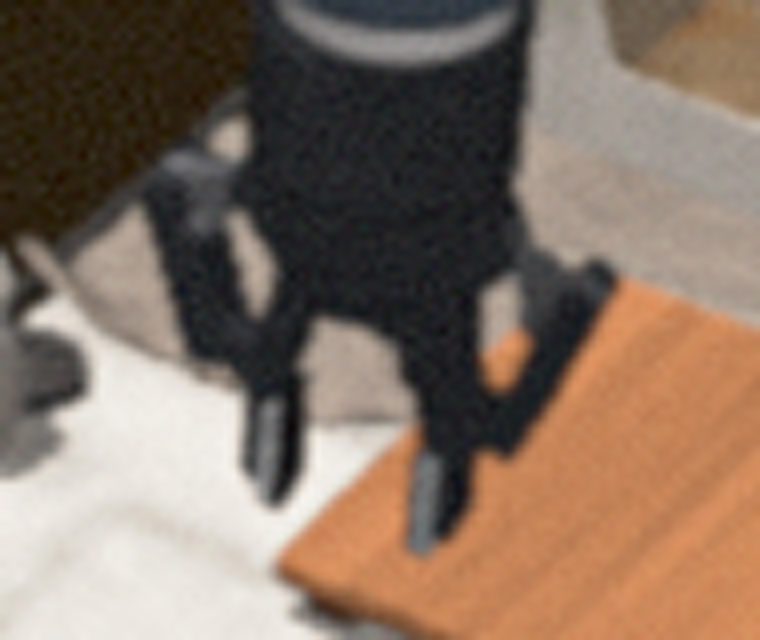

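The fingertips sit at about (369,172) and (388,179), which is roughly 19 mm higher than the reported TCP implies. The shut fingers therefore stopped just above the bar. I'll reopen and go lower in small steps, watching the force.

>>> {"api": "move_arm", "payload": {
  "plan": [-0.06,0,0.1,0,0,0,-0.06,0,0.1,0,0,0,-0.06,0,0,0,0,0,-0.06,0,-0.1,0,0,0,-0.06,0,-0.2,0,0,0,-0.06,0,-0.2,0,0,0],
  "grip": 40
}}

```text
time_s: 5.38
eef_pos: [0.4415, -0.0404, -0.0001]
eef_rot: [-0.001, 0.651, 0.759, -0.0]
wrist_force: [-0.5, -0.0, 0.5]
opening: 0.471
grasp_force: 0.0
```

>>> {"api": "move_arm", "payload": {
  "plan": [0,0,-0.04,0,0,0,0,0,-0.08,0,0,0,0,0,-0.08,0,0,0]
}}

```text
time_s: 5.75
eef_pos: [0.442, -0.0406, -0.0035]
eef_rot: [-0.0, 0.651, 0.759, -0.0]
wrist_force: [0.5, -0.1, 0.6]
opening: 0.469
grasp_force: 0.0
```

>>> {"api": "move_arm", "payload": {
  "plan": [0,0,0,0,0,0,0,0,0,0,0,0,0,0,0,0,0,0],
  "grip": 9
}}

```text
time_s: 6.12
eef_pos: [0.4438, -0.0406, -0.0028]
eef_rot: [0.001, 0.651, 0.759, 0.001]
wrist_force: [4.6, 2.9, -1.1]
opening: 0.106
grasp_force: 11.6
```

>>> {"api": "move_arm", "payload": {
  "plan": [0.05,0,0,0,0,0,0.05,0,0,0,0,0,0.05,0,0,0,0,0]
}}

```text
time_s: 6.5
eef_pos: [0.4438, -0.0406, -0.0034]
eef_rot: [-0.001, 0.651, 0.759, -0.001]
wrist_force: [-2.9, 0.5, 5.2]
opening: 0.109
grasp_force: 12.1
```

>>> {"api": "move_arm", "payload": {
  "plan": [0,0,0,0,0,0,0,0,0,0,0,0,0,0,0,0,0,0],
  "grip": 7
}}

```text
time_s: 6.88
eef_pos: [0.4439, -0.0405, -0.0032]
eef_rot: [-0.001, 0.651, 0.759, -0.001]
wrist_force: [-5.0, 0.7, 7.0]
opening: 0.091
grasp_force: 40.3
```

>>> {"api": "move_arm", "payload": {
  "plan": [0,0,0,0,0,0,0,0,0,0,0,0,0,0,0,0,0,0],
  "grip": 4
}}

```text
time_s: 7.25
eef_pos: [0.4438, -0.0405, -0.0032]
eef_rot: [-0.001, 0.651, 0.759, -0.001]
wrist_force: [-4.7, 0.7, 6.5]
opening: 0.078
grasp_force: 58.9
```

The force is graded by how far the command goes below the object width, about 13 N per mm. So a tile needs a command of roughly 54.5 mm. I'll release the bar and go to the terracotta tile.

>>> {"api": "move_arm", "payload": {
  "plan": [0,0,0,0,0,0,0,0,0,0,0,0,0,0,0,0,0,0,0,0,1,0,0,0,0,0,2,0,0,0,0,0,3,0,0,0],
  "grip": 40
}}

```text
time_s: 8.0
eef_pos: [0.4444, -0.0405, 0.1481]
eef_rot: [-0.0, 0.651, 0.759, -0.0]
wrist_force: [0.8, -0.7, -0.6]
opening: 0.467
grasp_force: 0.0
```

>>> {"api": "move_arm", "payload": {
  "plan": [2.89,8.27,-1.0,0,0,1.028,2.89,8.27,-1.0,0,0,1.028,2.89,8.27,-1.0,0,0,1.028,2.89,8.27,-1.0,0,0,1.028,2.89,8.27,-1.0,0,0,1.028,2.89,8.27,-1.0,0,0,1.028,2.89,8.27,-1.0,0,0,1.028,2.89,8.27,-1.0,0,0,1.028,2.89,8.27,-1.0,0,0,1.028,2.89,8.27,-1.0,0,0,1.028],
  "grip": 70
}}

```text
time_s: 9.25
eef_pos: [0.5891, 0.3716, 0.097]
eef_rot: [0.0, 0.194, 0.981, -0.0]
wrist_force: [-0.3, -0.6, 0.5]
opening: 0.825
grasp_force: 0.0
```

```bash
python3 - <<'E'
from h import *
state(); c=cam('scene')
for r in rects(c,'terra',.014): print(*r)
c=cam('top')
for k in ('terra','blue'):
  for r in rects(c,k,.014): print(*r)
E
```

```text
t 9.25 p [0.5891 0.3716 0.097 ] yaxis [ 0.38   0.925 -0.   ] z [ 0. -0. -1.] F [-0.3 -0.6  0.5] op 70.5 g 0.0 q [ 0.39  0.54  1.35 -0.    1.24 -0.79]
terra [221. 318.] xy 586.4 374.9 size 82.6 52.2 long-axis deg -22.4
terra [144. 297.] xy 774.4 439.6 size 63.7 46.4 long-axis deg -40.7
terra [ 44. 370.] xy 245.3 746.4 size 122.6 21.6 long-axis deg 84.7
terra [205. 214.] xy 616.0 362.2 size 53.7 22.7 long-axis deg 68.6
blue [247. 285.] xy 442.0 258.5 size 77.6 48.6 long-axis deg -0.3
```

>>> {"api": "move_arm", "payload": {
  "plan": [0,0,-0.8,0,0,0,0,0,-1.4,0,0,0,0,0,-1.8,0,0,0,0,0,-1.94,0,0,0,0,0,-1.94,0,0,0,0,0,-1.94,0,0,0]
}}

```text
time_s: 10.1
eef_pos: [0.5902, 0.3733, 0.0012]
eef_rot: [0.001, 0.193, 0.981, 0.001]
wrist_force: [-0.1, -0.1, 0.4]
opening: 0.816
grasp_force: 0.0
```

>>> {"api": "move_arm", "payload": {
  "plan": [0,0,-0.08,0,0,0,0,0,-0.14,0,0,0,0,0,-0.2,0,0,0,0,0,-0.2,0,0,0]
}}

```text
time_s: 10.6
eef_pos: [0.5887, 0.3727, -0.0109]
eef_rot: [-0.0, 0.193, 0.981, -0.0]
wrist_force: [0.4, 0.4, 0.4]
opening: 0.816
grasp_force: 0.0
```

```bash
python3 - <<'E'
from h import *
state(); c=cam('scene')
p=c['pixels'][270:345,180:280,::-1]; cv2.imwrite('pics/crop6.png',cv2.resize(p,None,fx=8,fy=8,interpolation=cv2.INTER_CUBIC))
E
```

```text
t 10.6 p [ 0.5887  0.3727 -0.0109] yaxis [ 0.379  0.925 -0.001] z [-0.001 -0.    -1.   ] F [0.4 0.4 0.4] op 69.7 g 0.0 q [ 0.39  0.68  1.39  0.    1.08 -0.79]
```

View pics/crop6.png

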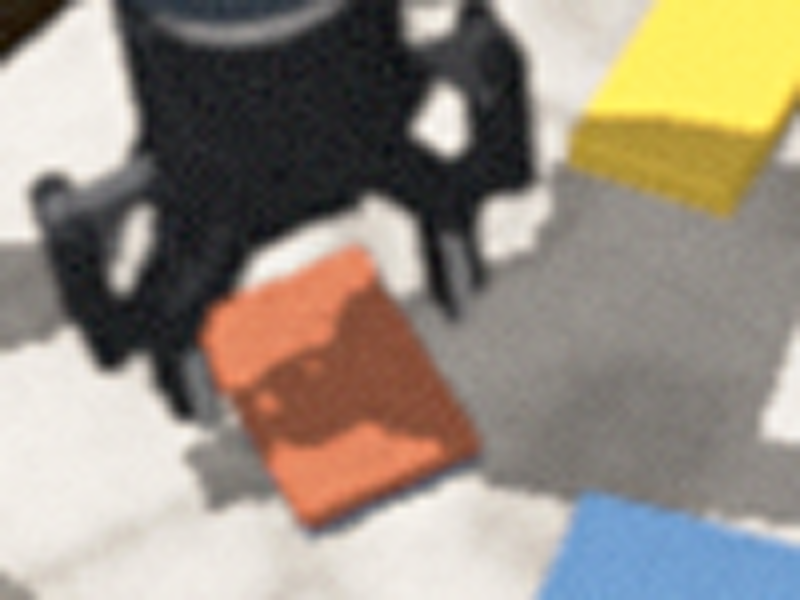

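The fingers straddle the tile, with tips at about (205,415) and (455,315), and they are still above the table. I'll lower the rest gently.

>>> {"api": "move_arm", "payload": {
  "plan": [0,0.01,-0.08,0,0,0,0,0.01,-0.12,0,0,0,0,0.01,-0.12,0,0,0]
}}

```text
time_s: 11.02
eef_pos: [0.5888, 0.3733, -0.0168]
eef_rot: [-0.0, 0.193, 0.981, -0.0]
wrist_force: [-0.2, 0.7, -0.1]
opening: 0.821
grasp_force: 0.0
```

>>> {"api": "move_arm", "payload": {
  "plan": [0,0,-0.04,0,0,0,0,0,-0.08,0,0,0,0,0,-0.08,0,0,0]
}}

```text
time_s: 11.4
eef_pos: [0.5889, 0.3733, -0.0207]
eef_rot: [-0.0, 0.193, 0.981, -0.0]
wrist_force: [0.0, -0.0, -1.2]
opening: 0.82
grasp_force: 0.0
```

>>> {"api": "move_arm", "payload": {
  "plan": [0,0,0,0,0,0,0,0,0,0,0,0,0,0,0,0,0,0],
  "grip": 56
}}

```text
time_s: 11.78
eef_pos: [0.589, 0.3732, -0.0204]
eef_rot: [-0.0, 0.193, 0.981, -0.0]
wrist_force: [-1.1, -0.6, 1.5]
opening: 0.658
grasp_force: 0.6
```

>>> {"api": "move_arm", "payload": {
  "plan": [0,0,-0.05,0,0,0,0,0,-0.05,0,0,0],
  "grip": 56.5
}}

```text
time_s: 12.02
eef_pos: [0.5889, 0.3734, -0.0233]
eef_rot: [-0.0, 0.193, 0.981, 0.0]
wrist_force: [1.0, 0.2, -0.4]
opening: 0.663
grasp_force: 0.0
```

>>> {"api": "move_arm", "payload": {
  "plan": [0,0,0,0,0,0,0,0,0,0,0,0,0,0,0,0,0,0],
  "grip": 54.6
}}

```text
time_s: 12.4
eef_pos: [0.5891, 0.3735, -0.023]
eef_rot: [0.0, 0.193, 0.981, 0.0]
wrist_force: [0.0, 0.1, -0.1]
opening: 0.646
grasp_force: 27.0
```

>>> {"api": "move_arm", "payload": {
  "plan": [0,0,0,0,0,0,0,0,0.4,0,0,0,0,0,1.0,0,0,0,0,0,1.8,0,0,0,0,0,2.4,0,0,0,0,0,2.4,0,0,0],
  "grip": 55
}}

```text
time_s: 13.15
eef_pos: [0.5917, 0.3745, 0.102]
eef_rot: [0.003, 0.193, 0.981, 0.002]
wrist_force: [-0.6, 1.0, -1.5]
opening: 0.641
grasp_force: 26.7
```

```bash
python3 - <<'E'
from h import *
state(); c=cam('top')
for z in (.01,.026): print(ray(c,364.1,243.8,z))
h=cv2.cvtColor(c['pixels'],cv2.COLOR_RGB2HSV); m=((h[...,1]<25)&(h[...,2]>205)).astype(np.uint8); m[:205]=0;m[280:]=0;m[:,:305]=0;m[:,420:]=0
k=max(cv2.findContours(m,cv2.RETR_EXTERNAL,cv2.CHAIN_APPROX_NONE)[0],key=cv2.contourArea)
P=np.array([ray(c,*p,.026)[:2] for p in k[:,0].astype(float)],np.float32)*1000; print(cv2.minAreaRect(P))
s=cam('scene')
for r in rects(s,'terra',.1): print(*r)
E
```

```text
t 13.15 p [0.5917 0.3745 0.102 ] yaxis [0.379 0.925 0.006] z [ 0.007  0.003 -1.   ] F [-0.6  1.  -1.5] op 54.7 g 26.7 q [ 0.4   0.54  1.35 -0.    1.25 -0.79]
[ 0.53813241 -0.02736942  0.01      ]
[ 0.53699687 -0.0262575   0.026     ]
((537.4927368164062, -22.202072143554688), (102.77686309814453, 221.75543212890625), 8.63171100616455)
terra [144. 296.] xy 704.0 477.7 size 58.7 42.8 long-axis deg -40.7
terra [216. 283.] xy 613.9 355.6 size 87.2 55.6 long-axis deg -23.0
```

>>> {"api": "move_arm", "payload": {
  "plan": [-0.05,-0.4,0,0,0,0.03,-0.16,-1.2,0,0,0,0.09,-0.29,-2.2,0,0,0,0.16,-0.43,-3.3,0,0,0,0.23,-0.57,-4.4,0,0,0,0.3,-0.71,-5.5,0,0,0,0.37,-0.84,-6.5,0,0,0,0.44,-0.95,-7.3,0,0,0,0.5,-1.02,-7.8,0,0,0,0.53,-1.03,-7.93,0,0,0,0.541]
}}

```text
time_s: 14.5
eef_pos: [0.536, -0.0243, 0.0954]
eef_rot: [-0.002, -0.075, 0.997, 0.001]
wrist_force: [0.1, -0.3, -0.5]
opening: 0.643
grasp_force: 26.6
```

>>> {"api": "move_arm", "payload": {
  "plan": [0,0,0,0,0,0,0,0,-0.5,0,0,0,0,0,-1.0,0,0,0,0,0,-1.4,0,0,0,0,0,-1.6,0,0,0,0,0,-1.6,0,0,0]
}}

```text
time_s: 15.25
eef_pos: [0.537, -0.0222, 0.0163]
eef_rot: [-0.001, -0.076, 0.997, 0.0]
wrist_force: [0.2, 0.4, -1.3]
opening: 0.651
grasp_force: 26.6
```

```bash
python3 - <<'E'
from h import *
state(); c=cam('scene')
p=c['pixels'][160:260,270:400,::-1]; cv2.imwrite('pics/crop7.png',cv2.resize(p,None,fx=6,fy=6,interpolation=cv2.INTER_CUBIC))
for r in rects(c,'terra',.05,60): print(*r)
E
```

```text
t 15.25 p [ 0.537  -0.0222  0.0163] yaxis [-0.152  0.988  0.001] z [-0.002  0.001 -1.   ] F [ 0.2  0.4 -1.3] op 55.6 g 26.6 q [-0.26  0.35  1.83  0.    0.97 -1.99]
terra [144. 297.] xy 744.9 455.6 size 61.6 44.9 long-axis deg -40.7
terra [347. 221.] xy 516.4 -29.6 size 67.8 41.1 long-axis deg -54.4
```

View pics/crop7.png

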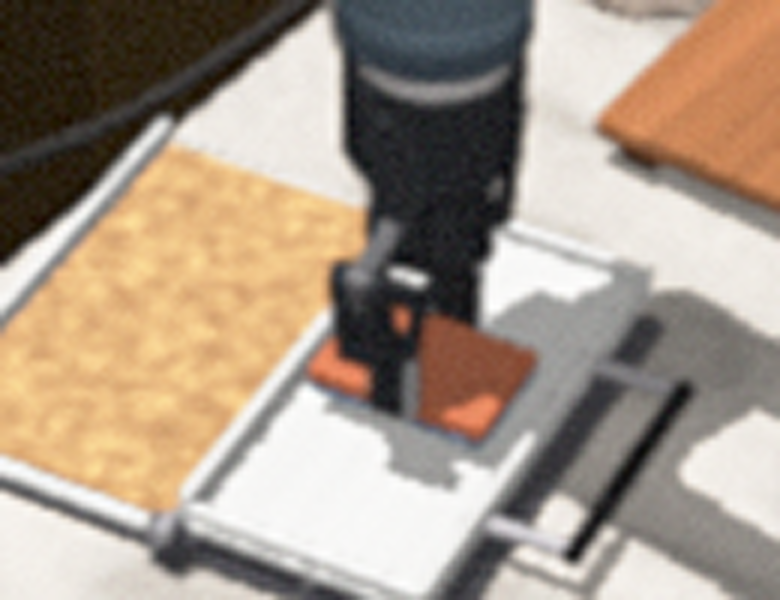

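The tile is over the tray middle at about (425,375), terracotta up and aligned with the rim. I'll lower until contact.

>>> {"api": "move_arm", "payload": {
  "plan": [0,0,-0.08,0,0,0,0,0,-0.14,0,0,0,0,0,-0.2,0,0,0,0,0,-0.2,0,0,0]
}}

```text
time_s: 15.8
eef_pos: [0.5374, -0.0232, 0.0069]
eef_rot: [-0.0, -0.076, 0.997, 0.0]
wrist_force: [-0.0, 0.6, -1.2]
opening: 0.644
grasp_force: 26.6
```

>>> {"api": "move_arm", "payload": {
  "plan": [0,0,-0.04,0,0,0,0,0,-0.04,0,0,0]
}}

```text
time_s: 16.05
eef_pos: [0.5375, -0.0231, 0.005]
eef_rot: [-0.0, -0.076, 0.997, 0.0]
wrist_force: [-0.1, -0.3, -1.4]
opening: 0.643
grasp_force: 26.6
```

>>> {"api": "move_arm", "payload": {
  "plan": [0,0,-0.03,0,0,0,0,0,-0.03,0,0,0]
}}

```text
time_s: 16.3
eef_pos: [0.5375, -0.0231, 0.0035]
eef_rot: [-0.0, -0.076, 0.997, 0.0]
wrist_force: [-0.4, 0.0, -1.9]
opening: 0.647
grasp_force: 26.6
```

>>> {"api": "move_arm", "payload": {
  "plan": [0,0,-0.03,0,0,0,0,0,-0.03,0,0,0]
}}

```text
time_s: 16.55
eef_pos: [0.5377, -0.0232, 0.0029]
eef_rot: [-0.0, -0.076, 0.997, -0.0]
wrist_force: [-3.9, 0.2, 6.7]
opening: 0.646
grasp_force: 27.2
```

>>> {"api": "move_arm", "payload": {
  "plan": [0,0,-0.03,0,0,0,0,0,-0.03,0,0,0]
}}

```text
time_s: 16.8
eef_pos: [0.5378, -0.0232, 0.0028]
eef_rot: [-0.0, -0.076, 0.997, -0.0]
wrist_force: [-9.0, 0.4, 21.1]
opening: 0.641
grasp_force: 28.3
```

>>> {"api": "move_arm", "payload": {
  "plan": [0,0,-0.03,0,0,0,0,0,-0.03,0,0,0]
}}

```text
time_s: 17.05
eef_pos: [0.5379, -0.0232, 0.0026]
eef_rot: [-0.0, -0.077, 0.997, -0.0]
wrist_force: [-13.6, 1.4, 32.8]
opening: 0.645
grasp_force: 29.4
```

Contact came at the first of those steps, and the two I had already batched added force. I'll back off at once and release.

>>> {"api": "move_arm", "payload": {
  "plan": [0,0,0.07,0,0,0,0,0,0.08,0,0,0,0,0,0.08,0,0,0]
}}

```text
time_s: 17.42
eef_pos: [0.5376, -0.0231, 0.0029]
eef_rot: [-0.0, -0.076, 0.997, 0.0]
wrist_force: [0.2, 0.1, 1.6]
opening: 0.647
grasp_force: 26.4
```

>>> {"api": "move_arm", "payload": {
  "plan": [0,0,0,0,0,0,0,0,0,0,0,0,0,0,0,0,0,0,0,0,0.4,0,0,0,0,0,1.2,0,0,0,0,0,2.4,0,0,0,0,0,2.8,0,0,0],
  "grip": 68
}}

```text
time_s: 18.3
eef_pos: [0.5399, -0.0237, 0.1473]
eef_rot: [0.003, -0.076, 0.997, -0.001]
wrist_force: [1.1, -0.8, 0.0]
opening: 0.801
grasp_force: 0.0
```

>>> {"api": "move_arm", "payload": {
  "plan": [-1.864,-0.338,0,0,0,-1.569,-1.864,-0.338,0,0,0,-1.569,-1.864,-0.338,0,0,0,-1.569,-1.864,-0.338,0,0,0,-1.569,-1.864,-0.338,0,0,0,-1.569,-1.864,-0.338,0,0,0,-1.569,-1.864,-0.338,0,0,0,-1.569,-1.864,-0.338,0,0,0,-1.569,-1.864,-0.338,0,0,0,-1.569,-1.864,-0.338,0,0,0,-1.569],
  "grip": 36
}}

```text
time_s: 19.55
eef_pos: [0.4444, -0.04, 0.1431]
eef_rot: [0.0, 0.65, 0.76, 0.0]
wrist_force: [0.1, 1.1, -0.4]
opening: 0.419
grasp_force: 0.0
```

```bash
python3 - <<'E'
from h import *
state(); c=cam('scene')
for k in('terra','blue'):
  for r in rects(c,k,.04,60): print(*r)
E
```

```text
t 19.55 p [ 0.4444 -0.04    0.1431] yaxis [0.988 0.154 0.   ] z [ 0. -0. -1.] F [ 0.1  1.1 -0.4] op 35.8 g 0.0 q [-0.36 -0.05  1.98  0.    1.21 -0.51]
terra [144. 296.] xy 752.9 451.3 size 62.7 45.3 long-axis deg -40.7
terra [340. 224.] xy 535.3 -17.4 size 79.2 53.8 long-axis deg 8.4
```

>>> {"api": "move_arm", "payload": {
  "plan": [0,0,-1,0,0,0,0,0,-1.9,0,0,0,0,0,-2.5,0,0,0,0,0,-2.9,0,0,0,0,0,-3.1,0,0,0,0,0,-3.1,0,0,0]
}}

```text
time_s: 20.35
eef_pos: [0.4441, -0.0399, -0.0122]
eef_rot: [-0.001, 0.65, 0.76, -0.0]
wrist_force: [-0.4, -0.2, -0.1]
opening: 0.421
grasp_force: 0.0
```

>>> {"api": "move_arm", "payload": {
  "plan": [0,0,0,0,0,0,0,0,0,0,0,0,0,0,0,0,0,0,0,0,0,0,0,0],
  "grip": 6
}}

```text
time_s: 20.85
eef_pos: [0.4438, -0.0405, -0.0109]
eef_rot: [-0.0, 0.65, 0.76, -0.001]
wrist_force: [-6.3, -1.9, 7.2]
opening: 0.089
grasp_force: 58.7
```

>>> {"api": "move_arm", "payload": {
  "plan": [0.016,0.002,0.313,0,0,0,0.062,0.01,0.624,0,0,0,0.139,0.021,0.928,0,0,0,0.245,0.038,1.223,0,0,0,0.38,0.059,1.505,0,0,0,0.542,0.084,1.773,0,0,0,0.73,0.113,2.023,0,0,0,0.941,0.146,2.252,0,0,0,1.174,0.182,2.46,0,0,0,1.426,0.221,2.642,0,0,0]
}}

```text
time_s: 22.1
eef_pos: [0.513, -0.0298, 0.123]
eef_rot: [-0.002, 0.65, 0.76, -0.003]
wrist_force: [-15.2, -3.5, 18.2]
opening: 0.087
grasp_force: 60.9
```

```bash
python3 - <<'E'
from h import *
state(); c=cam('scene','s_mid')
p=c['pixels'][100:280,240:480,::-1]; cv2.imwrite('pics/crop8.png',cv2.resize(p,None,fx=3.3,fy=3.3,interpolation=cv2.INTER_CUBIC))
E
```

```text
t 22.1 p [ 0.513  -0.0298  0.123 ] yaxis [ 0.988  0.154 -0.006] z [-0.006 -0.002 -1.   ] F [-15.2  -3.5  18.2] op 7.5 g 60.9 q [-0.29  0.14  1.83 -0.    1.18 -0.44]
```

View pics/crop8.png

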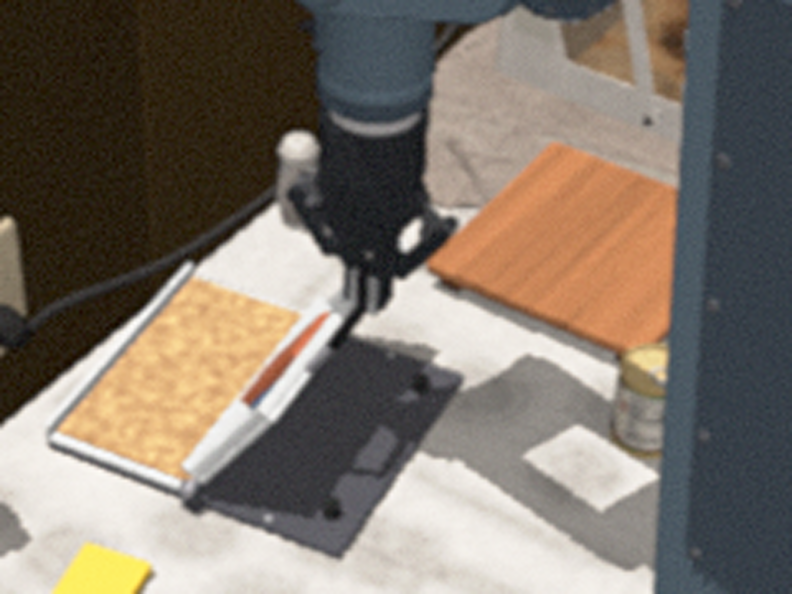

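The tray is up at about 57° with the tile lying at its ledge at about (290,360). I'll continue over, easing the radius outward by 3 mm.

>>> {"api": "move_arm", "payload": {
  "plan": [0.242,0.04,0.209,0,0,0,0.53,0.083,0.341,0,0,0,0.83,0.13,0.442,0,0,0,1.139,0.177,0.511,0,0,0,1.453,0.226,0.55,0,0,0,1.769,0.274,0.557,0,0,0,2.084,0.323,0.531,0,0,0,2.395,0.371,0.474,0,0,0,2.638,0.409,0.406,0,0,0,2.638,0.409,0.406,0,0,0]
}}

```text
time_s: 23.4
eef_pos: [0.6501, -0.0088, 0.1425]
eef_rot: [0.002, 0.651, 0.759, 0.001]
wrist_force: [3.9, -1.1, 7.7]
opening: 0.084
grasp_force: 58.7
```

```bash
python3 - <<'E'
from h import *
state(); c=cam('scene','s_over'); t=cam('top','t_over')
for k in('terra','blue'):
  for r in rects(c,k,.03,60): print(*r)
  for r in rects(t,k,.03,60): print('top',*r)
p=c['pixels'][100:280,240:480,::-1]; q=t['pixels'][140:320,270:510,::-1]; cv2.imwrite('pics/crop9.png',cv2.resize(np.vstack([p,q]),None,fx=1.65,fy=1.65,interpolation=cv2.INTER_CUBIC))
E
```

```text
t 23.4 p [ 0.6501 -0.0088  0.1425] yaxis [0.988 0.154 0.005] z [ 0.005 -0.001 -1.   ] F [ 3.9 -1.1  7.7] op 7.2 g 58.7 q [-0.2   0.4   1.47  0.    1.27 -0.35]
terra [144. 297.] xy 761.3 446.7 size 62.8 45.8 long-axis deg -40.7
top terra [ 44. 370.] xy 247.3 738.5 size 121.2 21.4 long-axis deg 84.2
top terra [146. 172.] xy 718.8 500.2 size 41.9 41.8 long-axis deg -0.9
top blue [247. 285.] xy 440.9 256.3 size 74.4 48.1 long-axis deg -0.3
top blue [200. 280.] xy 456.5 368.2 size 76.5 48.8 long-axis deg 20.2
```

>>> {"api": "move_arm", "payload": {
  "plan": [0,0,0,0,0,0,0,0,0,0,0,0,0,0,0,0,0,0,0,0,0,0,0,0]
}}

```text
time_s: 24.0
eef_pos: [0.6494, -0.0089, 0.1428]
eef_rot: [0.002, 0.651, 0.759, 0.001]
wrist_force: [2.5, -0.7, 4.0]
opening: 0.083
grasp_force: 58.1
```

```bash
python3 - <<'E'
from h import *
state()
for n in('top','scene'):
    c=cam(n); h=cv2.cvtColor(c['pixels'],cv2.COLOR_RGB2HSV).astype(int)
    m=((h[...,0]>98)&(h[...,0]<122)&(h[...,1]>110)&(h[...,2]>50)).astype(np.uint8)
    x0,x1,y0,y1=(300,420,150,230) if n=='top' else (250,360,170,255)
    mm=np.zeros_like(m); mm[y0:y1,x0:x1]=m[y0:y1,x0:x1]
    for k in cv2.findContours(mm,0,cv2.CHAIN_APPROX_NONE)[0]:
        if cv2.contourArea(k)>30: print(n,cv2.contourArea(k),cv2.boundingRect(k),np.median(c['pixels'][mm>0],0))
E
```

```text
t 24.0 p [ 0.6494 -0.0089  0.1428] yaxis [0.988 0.153 0.005] z [ 0.005 -0.001 -1.   ] F [ 2.5 -0.7  4. ] op 7.1 g 58.1 q [-0.2   0.39  1.47  0.    1.27 -0.35]
top 38.5 (339, 177, 8, 12) [ 71. 112. 151.]
```

>>> {"api": "move_arm", "payload": {
  "plan": [-0.243,-0.038,0.068,0,0,0,-0.554,-0.086,0.125,0,0,0,-0.869,-0.135,0.151,0,0,0,-1.185,-0.183,0.144,0,0,0,-1.499,-0.232,0.105,0,0,0,-1.808,-0.279,0.036,0,0,0,-2.108,-0.326,-0.065,0,0,0,-2.396,-0.369,-0.197,0,0,0,-2.67,-0.414,-0.356,0,0,0]
}}

```text
time_s: 25.22
eef_pos: [0.5138, -0.0313, 0.1259]
eef_rot: [0.002, 0.65, 0.76, -0.001]
wrist_force: [-6.9, -19.7, 12.6]
opening: 0.084
grasp_force: 58.9
```

```bash
python3 - <<'E'
from h import *
state()
t=cam('top')
h=cv2.cvtColor(t['pixels'],cv2.COLOR_RGB2HSV).astype(int)
for k in('terra','blue'):
  for r in rects(t,k,.032,60): print('top',*r)
c=cam('scene')
h=cv2.cvtColor(c['pixels'],cv2.COLOR_RGB2HSV).astype(int)
m=((h[...,0]>98)&(h[...,0]<122)&(h[...,1]>110)&(h[...,2]>50)).astype(np.uint8); m[:,370:]=0; m[:170]=0
for k in cv2.findContours(m,0,cv2.CHAIN_APPROX_NONE)[0]:
    if cv2.contourArea(k)>40: print('scene',cv2.contourArea(k),cv2.boundingRect(k))
for r in rects(c,'terra',.05,60): print(*r)
E
```

```text
t 25.23 p [ 0.5138 -0.0313  0.1259] yaxis [0.988 0.154 0.   ] z [ 0.001 -0.004 -1.   ] F [ -6.9 -19.7  12.6] op 7.2 g 58.9 q [-0.29  0.13  1.83 -0.    1.17 -0.44]
top terra [ 44. 370.] xy 247.6 737.5 size 121.1 21.4 long-axis deg 84.2
top terra [146. 172.] xy 718.5 499.7 size 42.2 41.5 long-axis deg 0.4
top blue [247. 285.] xy 440.9 256.0 size 74.3 48.0 long-axis deg -0.3
top blue [200. 280.] xy 456.5 367.8 size 76.4 48.9 long-axis deg 20.2
top blue [352. 191.] xy 662.7 -1.2 size 75.0 49.1 long-axis deg 8.9
scene 614.0 (246, 333, 40, 26)
scene 534.0 (284, 302, 39, 29)
scene 305.0 (282, 202, 33, 19)
terra [144. 297.] xy 744.9 455.6 size 61.6 44.9 long-axis deg -40.7
```

The tile lies blue up on the cork at world (663, -1) mm. I'll swing the tray back down flat.

>>> {"api": "move_arm", "payload": {
  "plan": [-0.254,-0.039,-0.19,0,0,0,-0.486,-0.075,-0.406,0,0,0,-0.696,-0.108,-0.642,0,0,0,-0.882,-0.137,-0.899,0,0,0,-1.04,-0.161,-1.173,0,0,0,-1.171,-0.181,-1.46,0,0,0,-1.272,-0.198,-1.759,0,0,0,-1.344,-0.208,-2.066,0,0,0,-1.384,-0.214,-2.379,0,0,0,-1.394,-0.216,-2.66,0,0,0]
}}

```text
time_s: 26.58
eef_pos: [0.4441, -0.0419, -0.0103]
eef_rot: [0.001, 0.65, 0.76, -0.001]
wrist_force: [-9.0, -17.8, 71.9]
opening: 0.083
grasp_force: 75.2
```

>>> {"api": "move_arm", "payload": {
  "plan": [0,0,-0.02,0,0,0,0,0,-0.02,0,0,0]
}}

```text
time_s: 26.82
eef_pos: [0.4441, -0.0419, -0.0112]
eef_rot: [0.001, 0.651, 0.759, -0.001]
wrist_force: [-3.1, -12.3, -1.8]
opening: 0.089
grasp_force: 67.2
```

>>> {"api": "move_arm", "payload": {
  "plan": [0,0,0,0,0,0,0,0,0,0,0,0,0,0,0,0,0,0,0,0,1,0,0,0,0,0,2,0,0,0,0,0,3,0,0,0,0,0,3,0,0,0],
  "grip": 36
}}

```text
time_s: 27.7
eef_pos: [0.4476, -0.0408, 0.143]
eef_rot: [0.004, 0.65, 0.76, 0.002]
wrist_force: [0.1, -0.9, 0.0]
opening: 0.423
grasp_force: 0.0
```

```bash
python3 - <<'E'
from h import *
state()
t=cam('top')
for r in rects(t,'blue',.014,60)+rects(t,'blue',.032,60): print('top',*r)
h=cv2.cvtColor(t['pixels'],cv2.COLOR_RGB2HSV); m=((h[...,1]<25)&(h[...,2]>205)).astype(np.uint8); m[:205]=0;m[280:]=0;m[:,:305]=0;m[:,420:]=0
k=max(cv2.findContours(m,cv2.RETR_EXTERNAL,cv2.CHAIN_APPROX_NONE)[0],key=cv2.contourArea)
P=np.array([ray(t,*p,.026)[:2] for p in k[:,0].astype(float)],np.float32)*1000; print('tray',cv2.minAreaRect(P))
E
```

```text
t 27.7 p [ 0.4476 -0.0408  0.143 ] yaxis [0.988 0.154 0.008] z [ 0.009 -0.003 -1.   ] F [ 0.1 -0.9  0. ] op 36.2 g 0.0 q [-0.36 -0.05  1.98  0.    1.2  -0.51]
top blue [247. 285.] xy 440.9 258.5 size 75.3 48.7 long-axis deg -0.3
top blue [200. 280.] xy 456.7 371.8 size 77.4 49.5 long-axis deg 20.2
top blue [353. 192.] xy 665.0 -2.2 size 77.2 49.7 long-axis deg 8.8
top blue [247. 285.] xy 440.9 256.0 size 74.3 48.0 long-axis deg -0.3
top blue [200. 280.] xy 456.5 367.8 size 76.4 48.9 long-axis deg 20.2
top blue [353. 192.] xy 662.1 -1.3 size 76.2 49.1 long-axis deg 8.8
tray ((538.5773315429688, -24.28192901611328), (100.03731536865234, 215.7122344970703), 8.77523136138916)
```

>>> {"api": "move_arm", "payload": {
  "plan": [4.35,0.774,-0.78,0,0,1.571,4.35,0.774,-0.78,0,0,1.571,4.35,0.774,-0.78,0,0,1.571,4.35,0.774,-0.78,0,0,1.571,4.35,0.774,-0.78,0,0,1.571,4.35,0.774,-0.78,0,0,1.571,4.35,0.774,-0.78,0,0,1.571,4.35,0.774,-0.78,0,0,1.571,4.35,0.774,-0.78,0,0,1.571,4.35,0.774,-0.78,0,0,1.571],
  "grip": 70
}}

```text
time_s: 29.0
eef_pos: [0.6604, -0.0009, 0.0972]
eef_rot: [-0.002, -0.077, 0.997, 0.001]
wrist_force: [-0.0, -0.5, 0.1]
opening: 0.815
grasp_force: 0.0
```

>>> {"api": "move_arm", "payload": {
  "plan": [0,0,-0.8,0,0,0,0,0,-1.4,0,0,0,0,0,-1.8,0,0,0,0,0,-2.02,0,0,0,0,0,-2.02,0,0,0,0,0,-2.02,0,0,0]
}}

```text
time_s: 29.75
eef_pos: [0.6629, -0.0015, -0.0001]
eef_rot: [0.001, -0.077, 0.997, -0.0]
wrist_force: [0.6, -0.2, -0.3]
opening: 0.823
grasp_force: 0.0
```

Lowering the last 4 mm, then closing lightly.

>>> {"api": "move_arm", "payload": {
  "plan": [0,0,-0.05,0,0,0,0,0,-0.07,0,0,0,0,0,-0.07,0,0,0]
}}

```text
time_s: 30.12
eef_pos: [0.6619, -0.0013, -0.0047]
eef_rot: [0.0, -0.077, 0.997, -0.0]
wrist_force: [-0.3, 0.8, -0.3]
opening: 0.818
grasp_force: 0.0
```

>>> {"api": "move_arm", "payload": {
  "plan": [0,0,0,0,0,0,0,0,0,0,0,0,0,0,0,0,0,0],
  "grip": 55.6
}}

```text
time_s: 30.5
eef_pos: [0.6621, -0.0016, -0.0045]
eef_rot: [0.0, -0.077, 0.997, -0.0]
wrist_force: [-0.2, -1.8, 2.3]
opening: 0.651
grasp_force: 7.6
```

>>> {"api": "move_arm", "payload": {
  "plan": [0,0,0,0,0,0,0,0,0,0,0,0,0,0,0,0,0,0],
  "grip": 54.8
}}

```text
time_s: 30.88
eef_pos: [0.6621, -0.0016, -0.0044]
eef_rot: [0.0, -0.077, 0.997, -0.0]
wrist_force: [-1.5, -1.1, 4.6]
opening: 0.648
grasp_force: 22.5
```

>>> {"api": "move_arm", "payload": {
  "plan": [0,0,0.3,0,0,0,0,0,0.9,0,0,0,0,0,1.6,0,0,0,0,0,2.2,0,0,0,0,0,2.4,0,0,0]
}}

```text
time_s: 31.5
eef_pos: [0.6632, -0.0012, 0.1179]
eef_rot: [0.002, -0.077, 0.997, -0.0]
wrist_force: [0.0, 0.1, -1.6]
opening: 0.648
grasp_force: 22.4
```

>>> {"api": "move_arm", "payload": {
  "plan": [-0.13,-0.4,0,0,0,-0.01,-0.38,-1.2,0,0,0,-0.02,-0.7,-2.2,0,0,0,-0.04,-1.04,-3.3,0,0,0,-0.05,-1.39,-4.4,0,0,0,-0.07,-1.74,-5.5,0,0,0,-0.09,-2.05,-6.5,0,0,0,-0.11,-2.31,-7.3,0,0,0,-0.12,-2.46,-7.8,0,0,0,-0.126,-2.51,-7.96,0,0,0,-0.126]
}}

```text
time_s: 32.75
eef_pos: [0.535, -0.4003, 0.1139]
eef_rot: [-0.001, -0.013, 1.0, 0.001]
wrist_force: [0.5, -0.2, -0.1]
opening: 0.648
grasp_force: 22.4
```

```bash
python3 - <<'E'
from h import *
state()
t=cam('top')
for r in rects(t,'blue',.014,60): print('top',*r)
for r in rects(t,'board',.03,3000): print('top',*r)
E
```

```text
t 32.75 p [ 0.535  -0.4003  0.1139] yaxis [-0.026  1.     0.002] z [-0.001  0.002 -1.   ] F [ 0.5 -0.2 -0.1] op 55.3 g 22.4 q [-0.82  0.47  1.43  0.    1.25 -2.42]
top blue [247. 285.] xy 440.9 258.5 size 75.3 48.7 long-axis deg -0.3
top blue [200. 280.] xy 456.7 371.8 size 77.4 49.5 long-axis deg 20.2
top blue [535. 224.] xy 577.4 -443.7 size 46.4 19.5 long-axis deg 89.1
top board [484. 258.] xy 485.7 -319.7 size 206.9 183.4 long-axis deg 1.6
```

>>> {"api": "move_arm", "payload": {
  "plan": [0,0,-0.6,0,0,0,0,0,-1.2,0,0,0,0,0,-1.7,0,0,0,0,0,-1.95,0,0,0,0,0,-2.06,0,0,0,0,0,-2.06,0,0,0]
}}

```text
time_s: 33.55
eef_pos: [0.5369, -0.3992, 0.0126]
eef_rot: [0.0, -0.014, 1.0, -0.0]
wrist_force: [-0.0, 0.3, 0.2]
opening: 0.644
grasp_force: 22.4
```

>>> {"api": "move_arm", "payload": {
  "plan": [0,0,-0.04,0,0,0,0,0,-0.06,0,0,0,0,0,-0.06,0,0,0]
}}

```text
time_s: 33.92
eef_pos: [0.5365, -0.3996, 0.0095]
eef_rot: [0.0, -0.014, 1.0, -0.0]
wrist_force: [0.1, 0.4, -2.2]
opening: 0.644
grasp_force: 22.4
```

>>> {"api": "move_arm", "payload": {
  "plan": [0,0,-0.03,0,0,0,0,0,-0.03,0,0,0]
}}

```text
time_s: 34.17
eef_pos: [0.5364, -0.3994, 0.0077]
eef_rot: [0.0, -0.014, 1.0, -0.0]
wrist_force: [-0.3, 0.4, -0.3]
opening: 0.648
grasp_force: 22.4
```

Within about a millimetre of the board, so I'll release and lift.

>>> {"api": "move_arm", "payload": {
  "plan": [0,0,-0.01,0,0,0,0,0,-0.01,0,0,0,0,0,-0.01,0,0,0,0,0,0.3,0,0,0,0,0,1.2,0,0,0,0,0,2.2,0,0,0,0,0,2.2,0,0,0],
  "grip": 68
}}

```text
time_s: 35.05
eef_pos: [0.5394, -0.4024, 0.1251]
eef_rot: [0.004, -0.014, 1.0, -0.004]
wrist_force: [0.2, -0.9, 0.2]
opening: 0.796
grasp_force: 0.0
```

>>> {"api": "move_arm", "payload": {
  "plan": [-1.91,13.16,-0.36,0,0,-0.033,-1.91,13.16,-0.36,0,0,-0.033,-1.91,13.16,-0.36,0,0,-0.033,-1.91,13.16,-0.36,0,0,-0.033,-1.91,13.16,-0.36,0,0,-0.033,-1.91,13.16,-0.36,0,0,-0.033,-1.91,13.16,-0.36,0,0,-0.033,-1.91,13.16,-0.36,0,0,-0.033,-1.91,13.16,-0.36,0,0,-0.033,-1.91,13.16,-0.36,0,0,-0.033]
}}

```text
time_s: 36.3
eef_pos: [0.446, 0.2209, 0.101]
eef_rot: [0.0, 0.002, 1.0, 0.0]
wrist_force: [1.4, -0.3, -0.1]
opening: 0.794
grasp_force: 0.0
```

```bash
python3 - <<'E'
from h import *
state()
t=cam('top')
for r in rects(t,'blue',.014,60): print('top',*r)
for r in rects(t,'blue',.044,60): print('board h',*r)
for r in rects(t,'board',.03,3000): print('top',*r)
E
```

```text
t 36.3 p [0.446  0.2209 0.101 ] yaxis [0.005 1.    0.   ] z [ 0.001  0.    -1.   ] F [ 1.4 -0.3 -0.1] op 67.8 g 0.0 q [ 0.22  0.13  1.89 -0.    1.12 -1.34]
top blue [521. 241.] xy 538.7 -405.5 size 79.0 49.1 long-axis deg 1.7
board h blue [521. 241.] xy 536.5 -395.2 size 77.3 48.0 long-axis deg 1.7
top board [495. 263.] xy 486.2 -337.2 size 218.6 207.0 long-axis deg -88.4
```

>>> {"api": "move_arm", "payload": {
  "plan": [-0.09,0.66,0,0,0,0,-0.09,0.66,0,0,0,0,-0.09,0.66,0,0,0,0,-0.09,0.66,0,0,0,0],
  "grip": 70
}}

```text
time_s: 36.85
eef_pos: [0.4423, 0.2509, 0.1007]
eef_rot: [-0.0, 0.003, 1.0, -0.0]
wrist_force: [0.3, -0.4, 0.5]
opening: 0.818
grasp_force: 0.0
```

```bash
cat >> h.py <<'E'
def sblue(c,z):
    h=cv2.cvtColor(c['pixels'],cv2.COLOR_RGB2HSV).astype(int)
    m=((h[...,0]>98)&(h[...,0]<122)&(h[...,1]>110)&(h[...,2]>50)).astype(np.uint8); m[:,400:]=0; m[:170]=0
    for k in cv2.findContours(m,0,cv2.CHAIN_APPROX_NONE)[0]:
        if cv2.contourArea(k)>40:
            P=np.array([ray(c,u,v,z)[:2] for u,v in k[:,0].astype(float)],np.float32)*1000; print('scene',cv2.contourArea(k),cv2.boundingRect(k),cv2.minAreaRect(P))
E
python3 - <<'E'
from h import *
state(); sblue(cam('scene'),.014)
E
```

```text
t 36.85 p [0.4423 0.2509 0.1007] yaxis [ 0.006  1.    -0.   ] z [-0. -0. -1.] F [ 0.3 -0.4  0.5] op 69.9 g 0.0 q [ 0.28  0.16  1.86 -0.    1.12 -1.28]
scene 612.5 (246, 333, 40, 26) ((455.0498046875, 371.9517517089844), (78.66960144042969, 49.4608154296875), 20.518213272094727)
scene 533.0 (284, 302, 39, 29) ((441.02642822265625, 259.594482421875), (49.347442626953125, 76.52037048339844), 88.5228042602539)
```

>>> {"api": "move_arm", "payload": {
  "plan": [-0.02,0.15,-0.7,0,0,0,-0.02,0.15,-1.4,0,0,0,-0.02,0.15,-1.9,0,0,0,-0.02,0.15,-2.2,0,0,0,-0.02,0.15,-2.36,0,0,0,-0.02,0.15,-2.36,0,0,0]
}}

```text
time_s: 37.65
eef_pos: [0.4414, 0.2593, -0.0172]
eef_rot: [-0.0, 0.003, 1.0, -0.0]
wrist_force: [0.1, 0.0, 0.0]
opening: 0.822
grasp_force: 0.0
```

>>> {"api": "move_arm", "payload": {
  "plan": [0,0,-0.05,0,0,0,0,0,-0.08,0,0,0,0,0,-0.08,0,0,0]
}}

```text
time_s: 38.02
eef_pos: [0.4413, 0.2596, -0.021]
eef_rot: [0.0, 0.002, 1.0, 0.0]
wrist_force: [-0.2, -0.8, -0.1]
opening: 0.819
grasp_force: 0.0
```

>>> {"api": "move_arm", "payload": {
  "plan": [0,0,0,0,0,0,0,0,0,0,0,0,0,0,0,0,0,0],
  "grip": 55.6
}}

```text
time_s: 38.4
eef_pos: [0.4413, 0.2594, -0.021]
eef_rot: [0.0, 0.002, 1.0, -0.0]
wrist_force: [-1.2, -1.7, 4.4]
opening: 0.651
grasp_force: 6.9
```

>>> {"api": "move_arm", "payload": {
  "plan": [0,0,0,0,0,0,0,0,0,0,0,0],
  "grip": 54.8
}}

```text
time_s: 38.65
eef_pos: [0.4413, 0.2594, -0.0208]
eef_rot: [0.0, 0.002, 1.0, -0.0]
wrist_force: [-1.6, -2.0, 5.9]
opening: 0.645
grasp_force: 20.1
```

>>> {"api": "move_arm", "payload": {
  "plan": [0,0,0.3,0,0,0,0,0,0.9,0,0,0,0,0,1.7,0,0,0,0,0,2.4,0,0,0,0,0,2.6,0,0,0]
}}

```text
time_s: 39.28
eef_pos: [0.4428, 0.2602, 0.1116]
eef_rot: [0.002, 0.002, 1.0, 0.001]
wrist_force: [-0.4, 0.8, -1.7]
opening: 0.645
grasp_force: 20.1
```

>>> {"api": "move_arm", "payload": {
  "plan": [0.07,-0.4,0,0,0,0,0.21,-1.2,0,0,0,0,0.39,-2.3,0,0,0,0.01,0.6,-3.5,0,0,0,0.01,0.81,-4.7,0,0,0,0.02,1.01,-5.9,0,0,0,0.02,1.22,-7.1,0,0,0,0.03,1.42,-8.2,0,0,0,0.034,1.58,-9.2,0,0,0,0.034,1.73,-10.1,0,0,0,0.034]
}}

```text
time_s: 40.52
eef_pos: [0.5269, -0.247, 0.1073]
eef_rot: [-0.001, -0.014, 1.0, 0.001]
wrist_force: [-0.2, -0.4, -1.0]
opening: 0.644
grasp_force: 20.1
```

>>> {"api": "move_arm", "payload": {
  "plan": [0.09,-0.5,0,0,0,0,0.106,-0.6,0,0,0,0,0.106,-0.6,-0.2,0,0,0,0.106,-0.6,-0.2,0,0,0]
}}

```text
time_s: 41.02
eef_pos: [0.5318, -0.2734, 0.0969]
eef_rot: [-0.001, -0.015, 1.0, 0.001]
wrist_force: [-0.0, 0.6, -1.1]
opening: 0.648
grasp_force: 20.1
```

>>> {"api": "move_arm", "payload": {
  "plan": [0,0,-0.5,0,0,0,0,0,-1.0,0,0,0,0,0,-1.4,0,0,0,0,0,-1.62,0,0,0,0,0,-1.7,0,0,0,0,0,-1.7,0,0,0]
}}

```text
time_s: 41.78
eef_pos: [0.5332, -0.2757, 0.0141]
eef_rot: [0.0, -0.015, 1.0, -0.0]
wrist_force: [0.6, -0.2, -1.1]
opening: 0.642
grasp_force: 20.1
```

>>> {"api": "move_arm", "payload": {
  "plan": [0,0,-0.04,0,0,0,0,0,-0.05,0,0,0,0,0,-0.05,0,0,0]
}}

```text
time_s: 42.15
eef_pos: [0.533, -0.2756, 0.0115]
eef_rot: [0.0, -0.015, 1.0, -0.0]
wrist_force: [0.5, 0.4, -1.4]
opening: 0.645
grasp_force: 20.1
```

>>> {"api": "move_arm", "payload": {
  "plan": [0,0,-0.03,0,0,0,0,0,-0.04,0,0,0,0,0,-0.04,0,0,0]
}}

```text
time_s: 42.52
eef_pos: [0.5329, -0.2755, 0.0093]
eef_rot: [-0.0, -0.015, 1.0, 0.0]
wrist_force: [-0.0, 0.2, -0.2]
opening: 0.645
grasp_force: 20.2
```

>>> {"api": "move_arm", "payload": {
  "plan": [0,0,0,0,0,0,0,0,0,0,0,0,0,0,0,0,0,0,0,0,0.3,0,0,0,0,0,1.2,0,0,0,0,0,2.2,0,0,0],
  "grip": 68
}}

```text
time_s: 43.28
eef_pos: [0.5326, -0.2753, 0.1208]
eef_rot: [-0.0, -0.015, 1.0, 0.0]
wrist_force: [0.8, 0.2, 0.1]
opening: 0.794
grasp_force: 0.0
```

>>> {"api": "move_arm", "payload": {
  "plan": [-1.53,12.95,-0.4,0,0,0.326,-1.53,12.95,-0.4,0,0,0.326,-1.53,12.95,-0.4,0,0,0.326,-1.53,12.95,-0.4,0,0,0.326,-1.53,12.95,-0.4,0,0,0.326,-1.53,12.95,-0.4,0,0,0.326,-1.53,12.95,-0.4,0,0,0.326,-1.53,12.95,-0.4,0,0,0.326,-1.53,12.95,-0.4,0,0,0.326,-1.53,12.95,-0.4,0,0,0.326],
  "grip": 70
}}

```text
time_s: 44.52
eef_pos: [0.4597, 0.3472, 0.1016]
eef_rot: [0.001, -0.177, 0.984, 0.0]
wrist_force: [1.3, -0.6, -0.2]
opening: 0.818
grasp_force: 0.0
```

```bash
python3 - <<'E'
from h import *
state(); sblue(cam('scene'),.014)
t=cam('top')
for r in rects(t,'blue',.044,60): print('board h',*r)
E
```

```text
t 44.52 p [0.4597 0.3472 0.1016] yaxis [-0.348  0.938  0.   ] z [ 0.002  0.001 -1.   ] F [ 1.3 -0.6 -0.2] op 69.9 g 0.0 q [ 0.44  0.29  1.69 -0.    1.15 -1.49]
scene 606.5 (246, 333, 40, 26) ((455.55712890625, 372.06195068359375), (77.64205169677734, 49.61000061035156), 20.518192291259766)
scene 81.0 (385, 177, 15, 13) ((534.84521484375, -269.92041015625), (39.49829864501953, 53.957984924316406), 31.72552490234375)
board h blue [208. 286.] xy 441.4 348.8 size 33.9 27.0 long-axis deg 18.4
board h blue [458. 249.] xy 521.1 -248.0 size 77.6 48.0 long-axis deg 1.4
board h blue [521. 241.] xy 536.5 -395.5 size 77.4 47.7 long-axis deg 2.0
```

The tile I just placed now reads (521,-248) instead of (533,-276) and overhangs the board edge, so it was knocked aside. I'll mend that after fetching the last tile.

>>> {"api": "move_arm", "payload": {
  "plan": [-0.07,0.53,0,0,0,0,-0.07,0.53,-0.5,0,0,0,-0.07,0.53,-1.2,0,0,0,-0.07,0.53,-1.8,0,0,0,-0.07,0.53,-2.1,0,0,0,-0.07,0.53,-2.1,0,0,0]
}}

```text
time_s: 45.38
eef_pos: [0.4559, 0.3708, -0.0052]
eef_rot: [-0.001, -0.176, 0.984, -0.0]
wrist_force: [0.2, 0.0, 0.1]
opening: 0.822
grasp_force: 0.0
```

>>> {"api": "move_arm", "payload": {
  "plan": [0,0,-0.1,0,0,0,0,0,-0.2,0,0,0,0,0,-0.28,0,0,0,0,0,-0.31,0,0,0,0,0,-0.31,0,0,0]
}}

```text
time_s: 46.0
eef_pos: [0.4561, 0.3714, -0.0205]
eef_rot: [-0.0, -0.177, 0.984, -0.0]
wrist_force: [-0.2, -0.8, -0.4]
opening: 0.822
grasp_force: 0.0
```

```bash
python3 - <<'E'
from h import *
state(); sblue(cam('scene'),.014)
E
```

```text
t 46.0 p [ 0.4561  0.3714 -0.0205] yaxis [-0.348  0.938  0.   ] z [-0. -0. -1.] F [-0.2 -0.8 -0.4] op 70.2 g 0.0 q [ 0.48  0.5   1.7   0.    0.94 -1.44]
scene 304.5 (263, 337, 23, 22) ((439.7348937988281, 366.474853515625), (43.729522705078125, 50.43761444091797), 20.95832061767578)
```

>>> {"api": "move_arm", "payload": {
  "plan": [0,0,0,0,0,0,0,0,0,0,0,0,0,0,0,0,0,0],
  "grip": 55.6
}}

```text
time_s: 46.42
eef_pos: [0.4563, 0.3714, -0.0201]
eef_rot: [0.0, -0.177, 0.984, 0.0]
wrist_force: [-0.4, -0.8, 1.8]
opening: 0.651
grasp_force: 6.3
```

>>> {"api": "move_arm", "payload": {
  "plan": [0,0,0,0,0,0,0,0,0,0,0,0],
  "grip": 54.8
}}

```text
time_s: 46.68
eef_pos: [0.4563, 0.3714, -0.02]
eef_rot: [0.0, -0.177, 0.984, -0.0]
wrist_force: [-0.8, -1.6, 5.8]
opening: 0.65
grasp_force: 18.8
```

>>> {"api": "move_arm", "payload": {
  "plan": [0,0,0.3,0,0,0,0,0,0.9,0,0,0,0,0,1.7,0,0,0,0,0,2.4,0,0,0,0,0,2.6,0,0,0]
}}

```text
time_s: 47.3
eef_pos: [0.4576, 0.3723, 0.1126]
eef_rot: [0.002, -0.177, 0.984, 0.001]
wrist_force: [0.8, 0.3, -1.4]
opening: 0.647
grasp_force: 18.7
```

>>> {"api": "move_arm", "payload": {
  "plan": [-0.01,-0.4,0,0,0,-0.01,-0.03,-1.2,0,0,0,-0.03,-0.05,-2.3,0,0,0,-0.05,-0.08,-3.5,0,0,0,-0.08,-0.11,-4.7,0,0,0,-0.1,-0.13,-5.9,0,0,0,-0.13,-0.16,-7.1,0,0,0,-0.15,-0.19,-8.2,0,0,0,-0.18,-0.21,-9.3,0,0,0,-0.2,-0.24,-10.4,0,0,0,-0.22]
}}

```text
time_s: 48.55
eef_pos: [0.4418, -0.1501, 0.1078]
eef_rot: [-0.001, -0.067, 0.998, 0.001]
wrist_force: [0.9, -1.0, -1.3]
opening: 0.647
grasp_force: 18.7
```

>>> {"api": "move_arm", "payload": {
  "plan": [-0.03,-1.1,0,0,0,-0.03,-0.05,-2.2,0,0,0,-0.05,-0.07,-3.2,0,0,0,-0.07,-0.09,-4.1,0,0,0,-0.09,-0.1,-4.7,0,0,0,-0.1,-0.11,-5.0,0,0,0,-0.108,-0.11,-5.08,0,0,0,-0.108,-0.11,-5.08,-0.1,0,0,-0.108]
}}

```text
time_s: 49.55
eef_pos: [0.4386, -0.4018, 0.1042]
eef_rot: [-0.0, -0.014, 1.0, 0.0]
wrist_force: [0.0, -1.1, -1.8]
opening: 0.645
grasp_force: 18.7
```

```bash
python3 - <<'E'
from h import *
state()
t=cam('top')
for r in rects(t,'blue',.044,60): print('board h',*r)
E
```

```text
t 49.55 p [ 0.4386 -0.4018  0.1042] yaxis [-0.028  1.     0.001] z [-0.     0.001 -1.   ] F [ 0.  -1.1 -1.8] op 55.1 g 18.7 q [-0.94  0.33  1.64  0.    1.17 -2.54]
board h blue [537. 269.] xy 467.6 -432.7 size 50.0 23.6 long-axis deg 89.2
board h blue [458. 249.] xy 521.2 -248.1 size 77.8 47.9 long-axis deg 1.2
board h blue [521. 241.] xy 536.6 -395.3 size 77.0 48.4 long-axis deg 1.2
```

>>> {"api": "move_arm", "payload": {
  "plan": [0,0,-0.5,0,0,0,0,0,-1.0,0,0,0,0,0,-1.5,0,0,0,0,0,-1.72,0,0,0,0,0,-1.8,0,0,0,0,0,-1.8,0,0,0]
}}

```text
time_s: 50.35
eef_pos: [0.439, -0.4028, 0.0152]
eef_rot: [0.0, -0.014, 1.0, -0.0]
wrist_force: [0.5, -0.2, -2.2]
opening: 0.648
grasp_force: 18.7
```

>>> {"api": "move_arm", "payload": {
  "plan": [0,0,-0.03,0,0,0,0,0,-0.05,0,0,0,0,0,-0.05,0,0,0]
}}

```text
time_s: 50.72
eef_pos: [0.4387, -0.4028, 0.0123]
eef_rot: [0.0, -0.014, 1.0, -0.0]
wrist_force: [0.2, -0.8, -1.0]
opening: 0.646
grasp_force: 18.7
```

>>> {"api": "move_arm", "payload": {
  "plan": [0,0,-0.03,0,0,0,0,0,-0.04,0,0,0,0,0,-0.04,0,0,0]
}}

```text
time_s: 51.1
eef_pos: [0.4386, -0.4027, 0.0101]
eef_rot: [-0.0, -0.014, 1.0, -0.0]
wrist_force: [-0.1, 0.3, -1.5]
opening: 0.645
grasp_force: 18.7
```

>>> {"api": "move_arm", "payload": {
  "plan": [0,0,0,0,0,0,0,0,0,0,0,0,0,0,0,0,0,0,0,0,0.3,0,0,0,0,0,1.2,0,0,0,0,0,1.6,0,0,0,0.8,1.5,1.6,0,0,0,1.65,3.04,1.6,0,0,0,1.65,3.04,1.6,0,0,0,1.65,3.04,1.6,0,0,0],
  "grip": 70
}}

```text
time_s: 52.35
eef_pos: [0.5223, -0.2475, 0.0903]
eef_rot: [0.0, -0.016, 1.0, 0.0]
wrist_force: [-0.1, -0.6, 0.5]
opening: 0.82
grasp_force: 0.0
```

```bash
python3 - <<'E'
from h import *
state()
t=cam('top')
for r in rects(t,'blue',.044,60): print('board h',*r)
sblue(cam('scene'),.044)
E
```

```text
t 52.35 p [ 0.5223 -0.2475  0.0903] yaxis [-0.032  0.999  0.   ] z [ 0.  0. -1.] F [-0.1 -0.6  0.5] op 70.1 g 0.0 q [-0.65  0.31  1.69  0.    1.14 -2.25]
scene 197.5 (378, 172, 22, 18) ((522.5336303710938, -247.3424072265625), (69.49533081054688, 48.05388259887695), 2.356593370437622)
```

>>> {"api": "move_arm", "payload": {
  "plan": [0,0.03,-0.5,0,0,0,0,0.03,-0.95,0,0,0,0,0.03,-1.2,0,0,0,0,0.03,-1.3,0,0,0,0,0.03,-1.3,0,0,0]
}}

```text
time_s: 53.08
eef_pos: [0.5211, -0.2497, 0.0253]
eef_rot: [0.0, -0.013, 1.0, -0.0]
wrist_force: [0.2, -0.5, -0.0]
opening: 0.818
grasp_force: 0.0
```

>>> {"api": "move_arm", "payload": {
  "plan": [0,0,-0.1,0,0,0,0,0,-0.2,0,0,0,0,0,-0.29,0,0,0,0,0,-0.29,0,0,0]
}}

```text
time_s: 53.58
eef_pos: [0.5208, -0.2488, 0.0101]
eef_rot: [-0.0, -0.014, 1.0, 0.0]
wrist_force: [0.4, -0.1, 0.6]
opening: 0.82
grasp_force: 0.0
```

>>> {"api": "move_arm", "payload": {
  "plan": [0,0,0,0,0,0,0,0,0,0,0,0,0,0,0,0,0,0],
  "grip": 55.6
}}

```text
time_s: 53.95
eef_pos: [0.5213, -0.2494, 0.0108]
eef_rot: [0.0, -0.014, 1.0, -0.0]
wrist_force: [0.5, -0.5, -0.2]
opening: 0.653
grasp_force: 5.5
```

>>> {"api": "move_arm", "payload": {
  "plan": [0,0,0,0,0,0,0,0,0,0,0,0,0,0,0,0,0,0,0,0,0.2,0,0,0,0,0,0.4,0,0,0,0,0,0.4,0,0,0],
  "grip": 54.8
}}

```text
time_s: 54.7
eef_pos: [0.5219, -0.2496, 0.0318]
eef_rot: [0.001, -0.014, 1.0, -0.001]
wrist_force: [0.0, -0.1, -2.2]
opening: 0.649
grasp_force: 16.2
```

>>> {"api": "move_arm", "payload": {
  "plan": [0.08,-0.2,0,0,0,0,0.16,-0.4,0,0,0,0,0.24,-0.6,0,0,0,0,0.24,-0.6,0,0,0,0,0.24,-0.6,-0.15,0,0,0,0.24,-0.6,-0.28,0,0,0,0.24,-0.6,-0.33,0,0,0,0.24,-0.6,-0.33,0,0,0]
}}

```text
time_s: 55.7
eef_pos: [0.5329, -0.2788, 0.0137]
eef_rot: [-0.0, -0.014, 1.0, 0.0]
wrist_force: [0.5, 0.3, -1.3]
opening: 0.649
grasp_force: 16.2
```

>>> {"api": "move_arm", "payload": {
  "plan": [0,0,-0.03,0,0,0,0,0,-0.05,0,0,0,0,0,-0.05,0,0,0]
}}

```text
time_s: 56.08
eef_pos: [0.5332, -0.2792, 0.0117]
eef_rot: [0.0, -0.014, 1.0, -0.0]
wrist_force: [0.3, 0.1, -1.1]
opening: 0.648
grasp_force: 16.2
```

>>> {"api": "move_arm", "payload": {
  "plan": [0,0,-0.02,0,0,0,0,0,-0.02,0,0,0]
}}

```text
time_s: 56.32
eef_pos: [0.5333, -0.2793, 0.011]
eef_rot: [0.0, -0.014, 1.0, -0.0]
wrist_force: [-0.8, 0.6, 2.0]
opening: 0.646
grasp_force: 16.6
```

>>> {"api": "move_arm", "payload": {
  "plan": [0,0,0,0,0,0,0,0,0,0,0,0,0,0,0,0,0,0,0,0,0.3,0,0,0,0,0,1.2,0,0,0,0,0,2.2,0,0,0,-1,1.0,2.8,0,0,0,-1.8,2,2.8,0,0,0,-2.4,3,2.8,0,0,0,-2.7,4,2.8,0,0,0],
  "grip": 70
}}

```text
time_s: 57.58
eef_pos: [0.3971, -0.0781, 0.1517]
eef_rot: [0.001, -0.013, 1.0, -0.0]
wrist_force: [1.3, -0.2, 0.1]
opening: 0.827
grasp_force: 0.0
```

>>> {"api": "move_arm", "payload": {
  "plan": [0,1.2,0,0,0,0,0,2.4,0,0,0,0,0,3.4,0,0,0,0,0,4,0,0,0,0,0,4,0,0,0,0,0,4,0,0,0,0]
}}

```text
time_s: 58.32
eef_pos: [0.3984, 0.1204, 0.1511]
eef_rot: [0.0, -0.014, 1.0, -0.0]
wrist_force: [0.0, -0.1, 0.5]
opening: 0.82
grasp_force: 0.0
```

```bash
python3 - <<'E'
from h import *
state()
t=cam('top')
for r in rects(t,'blue',.044,60): print('board h',*r)
for r in rects(t,'board',.03,3000): print(*r)
c=cam('scene'); sblue(c,.044)
p=cv2.resize(c['pixels'][110:260,270:470,::-1],(400,300)); q=cv2.resize(t['pixels'][140:320,290:560,::-1],(450,300),interpolation=cv2.INTER_CUBIC)
cv2.imwrite('pics/fin.png',np.hstack([q,p])[:,:800])
E
```

```text
t 58.33 p [0.3984 0.1204 0.1511] yaxis [-0.028  1.    -0.   ] z [ 0.001 -0.    -1.   ] F [ 0.  -0.1  0.5] op 70.0 g 0.0 q [ 0.01 -0.13  2.04 -0.    1.23 -1.59]
board h blue [525. 280.] xy 440.5 -398.8 size 73.1 47.0 long-axis deg 0.9
board h blue [470. 243.] xy 533.0 -275.4 size 77.8 49.4 long-axis deg 1.1
board h blue [521. 241.] xy 536.6 -395.4 size 77.0 48.2 long-axis deg 1.2
board [495. 263.] xy 486.2 -337.4 size 218.9 207.0 long-axis deg -88.4
scene 134.0 (379, 170, 21, 12) ((541.8419189453125, -260.4984436035156), (56.006805419921875, 49.68644714355469), 31.7255859375)
```

View pics/fin.png

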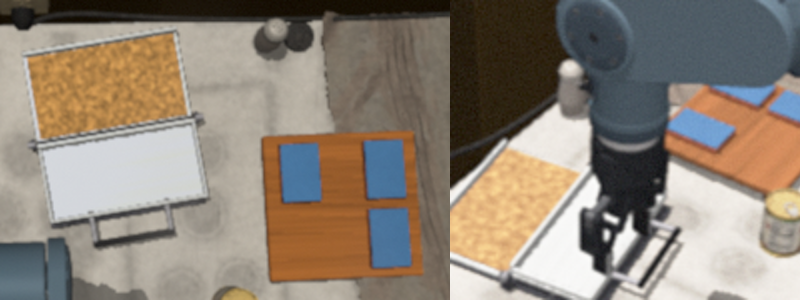

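The final view shows three blue-up tiles lying flat and wholly on the board, at (300,172), (384,168) and (389,237). The tray is flat and empty and the cork is clear, so I'll hand in.

```bash
python3 -c "
from bench import ctrl
print(ctrl.hand_in())"
```

```text
the job is handed in; nothing more can be done
None
```

I turned the one upside-down tile over with the tray, swung the empty tray back down flat, and left all three tiles present blue side up, side by side and wholly on the board; the job is handed in, and the one lapse was pressing that tile into the tray at about 33 N for a moment while setting it down.

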